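# Find a sealed rotor's heavy side by feel and hold it down

## Robot

A 6-joint arm with a two-finger parallel gripper is mounted at the origin on the work surface. World frame = base frame: x ahead of the robot, y to its left, z up, the work surface at z = 0. Lengths are in m, angles in rad, forces in N, time in s.
With the tool pointing down it reaches from about 0.35 to 0.975 m from the base axis. Payload 4.9 kg.
Tool frame: the origin (TCP) lies midway between the tips of the shut fingers; the grasp point (between the pads) lies 19 mm behind it; z points along the fingers, y is the line along which they close (so a half turn about z gives the same grasp; the last joint's range is limited). The gripper opens to 85 mm and grips with 20 to 120 N. Pads are 22 mm wide; open, the fingers measure 114 mm over their backs; the gripper's body (76 mm by 85 mm) begins 54 mm behind the grasp point. The pads swing forward as they close: fully open they stand 13 mm farther back than shut.
Start: joints at [-1.238, 0.053, 1.613, -0, 1.476, -0.119], TCP at [0.273, -0.562, 0.193] pointing down, gripper open.
Joint ranges: [-3.01, 3.01], [-1.01, 2.22], [0.06, 2.58], [-1.02, 4.17], [0.09, 2.62], [-3.14, 3.14]. Speed limits (rad/s): [2.57, 2.57, 3.14, 3.14, 3.14, 3.14].

## Interface

Orientations are given as a unit quaternion [w, x, y, z].
In Python, from plant import * gives the robot as it stands.
- The arm moves only by the tool jog_arm, never from a script. Its argument "targets" is a list of rows, each a list of 3 entries, a list of its own where there are three numbers: the shift along the tool's x, y, z in units of 25 mm (1.0 is 25 mm), then the turn, a rotation vector about the tool's x, y, z in units of 8 degrees (1.0 is 8 degrees), then the opening in per cent of the stroke, from 0 (shut) to 100 (fully open). A call has 1 to 8 rows; each row is the pose to reach, as a shift and turn from the pose commanded when the call began, along the tool's axes at that moment; what a row does not reach only later rows make up. A row lasts 1/8 s, in which the tool goes at most 62.5 mm and 10.7 degrees, less where a joint would pass 70% of its speed; a pose out of reach is approached as far as the arm can. A call with a gripper value outside its range is refused whole. The fingers move at their own pace and stop on an object; the grip force is fixed at half the most. Time passes only in rows, so rows that repeat a pose let the fingers close. It gives the time, the measured TCP pose, the force, the opening and the grip force at its end, in the units of the state.
- state(): the state, without advancing time (a new reading comes with each control period).
- grab_frame(name): name is "scene" or "top" or "wrist"; returns (picture, depth): 400x640x3 uint8, red, green, blue; 400x640 float32, m along the optical axis (not along the pixel's ray), 0 where there is no reading.
- camera_params(name): a dict with "fovy" (degrees; the focal length in pixels is half the picture's height over the tangent of half this angle, whatever the lens; pixels are square), "cx", "cy" (the principal point, pixels), "rvec" (rotation vector, rad) and "tvec" (3), from world to camera coordinates, as OpenCV has them; the wrist camera has in their place "hand_eye" (4x4, takes a point from camera to tool coordinates, whose origin is the TCP and whose axes are the flange's). Camera axes: x right, y down, z forward; pixel columns grow to the right and rows downward; lengths in m; the calibration is good to about 2 mm. A picture is of the moment at which its call begins: read the wrist's pose just before it. camera_params takes no time and is no camera call.
- job_done(): hands the job in; it is judged then, once.
The state is a dict: "time": time; "joint_pos": joint angles; "joint_vel": joint speeds; "joint_efforts": joint torques, N m; "tool_pos": TCP position; "tool_rot": TCP orientation; "contact_force": force on the tool from outside, world axes, zero at the start; "ft_torque": the same for the moment, N m; "gripper_width": opening from 0.0 (shut) to 1.0 (fully open); "grasp_force": force on a finger pad.
Only numpy, scipy, OpenCV 4.12 (cv2) and the standard library are available. Lean on these libraries where they do the work, as an engineer would, in place of code of your own. Each camera call takes 0.05 s, during which the arm holds its last target. There are 200 camera calls.

## Task

The sealed rotor on the inclined balancing stand has a weight potted inside one side, which cannot be seen. Take the crank handle out of its parking block, plug it into the boss on the rotor's face, turn the rotor with it to feel where the heavy side is, and bring the heavy side to the bottom of the incline. Finish there with the rotor at rest, the crank handle still plugged in and still gripped, ready for trimming (do not let go), and leave the other things on the bench where they are.

Things in the scene. Friction and masses are not known exactly. Their poses are not given: they have to be found in the camera images.
- stand: fixed beige balancing stand, base plate 150 x 120 mm, 165 mm tall over all with the rotor; origin under the centre of its base plate. It carries the rotor on an axis that leans 25 degrees from vertical to the stand's own -x (roughly away from the robot): in the stand's frame the axis is (-0.423, 0, 0.906), and the bottom of the incline lies from the axis in direction (-0.906, 0, -0.423)
- hub (a point): point on the rotor's axis at the rotor's underside, 85 mm above the bench; axes those of the stand. The bearing here drags alike at every angle and both ways, about 0.16 N m, a little more than the hidden weight can turn, so the rotor stays wherever it is left; it turns many times round either way
- rotor: sealed aluminium disc 150 mm across, 32 mm thick; origin at hub, z along its leaning axis out of its free face, x towards the boss. Hidden weight 0.64 to 0.83 kg, 40 mm from the axis, at an angle from the boss that differs every time. Cranking takes 0.26 to 0.3 N m (6 N at the boss) where the heavy side climbs, only 0.02 to 0.06 N m (1 N) where it descends, 0.16 at top and bottom
- bore (a point): centre of the mouth of the bore in the boss, 48 mm from the axis and 57 mm along it from the rotor's origin; axes those of the rotor, z out of the bore. The boss is a steel tube 28 mm across standing 25 mm out of the rotor's face; its bore is 16 mm wide and 25 mm deep. A handle in it can turn freely about its own axis, so a gripper can crank it right round without turning
- handle: loose crank handle, 84 mm long, 90 g: round black grip 24 mm across, 62 mm long, over a round shank 12 mm across, 22 mm long. Origin at the foot of the shank, z up through the grip (shoulder at 22 mm, top at 84 mm). It starts upright in the parking block, foot 18 mm above the bench. Fully plugged into the boss, its shoulder rests on the boss and its foot is 22 mm inside
- block: fixed grey parking block, 70 x 70 x 40 mm, with one upright bore 15 mm wide and 26 mm deep in the middle of its top; origin under its centre
- capacitor: bystander: bare aluminium capacitor can, 32 mm across, 45 mm tall, upright; origin under its centre
- flux: bystander: white plastic bottle, 32 mm across, 60 mm tall, upright; origin under its centre
- spool: bystander: steel spool, 60 mm across, 35 mm tall, flat on the bench; origin under its centre
- driver: bystander: screwdriver with a black handle, 170 mm long, lying on the bench along its x; origin on the bench below it
- module: bystander: small beige module with a green board on top, 90 x 120 mm (plus 20 mm of sockets on its -x side), 37 mm tall; origin under its centre
- tin: bystander: open brass tin, 64 mm across, 40 mm tall; origin under its centre
Not all that is in view belongs to the job. Leave any blue or yellow look-alike of the handle alone.

How it is judged:
On the way, in this order (a step that is already met when the one before it is completed fails the run):
1. the crank handle is plugged into the rotor's boss, its shank at least 13 mm deep and in line with the bore (z of handle in the frame of bore below -0.013 m and x of handle in the frame of bore between -0.005 and 0.005 m and y of handle in the frame of bore between -0.005 and 0.005 m and angle between the z axis of handle and the z axis of bore, either way round below 0.3 rad), for 0.2 s.
2. the heavy side is brought to the bottom of the incline, within 25 degrees, with the handle plugged in (all of step 1 and y of core_c0 in the frame of hub between -0.0169 and 0.0169 m and z of core_c0 in the frame of hub below 0 m), for 0.2 s.
At the end, for the whole second after the job is handed in: The rotor is at rest (under 0.1 rad/s) with its heavy side within 25 degrees of the bottom of the incline; the crank handle is still plugged at least 13 mm into the boss, within 5 mm of the bore's centre and 0.3 rad of its axis, and the fingers still grip it (over 2 N) (all of step 2 and angular speed of rotor below 0.1 rad/s and contact force between the fingers and handle above 2 N); the arm keeps its last pose, push and grip.
It fails at once if one of the other things on the bench is moved more than 40 mm (distance of any of capacitor, flux, spool, driver, module, tin from where it was at the start of the episode above 0.04 m).
It also fails if it takes over 72 s, if anything falls off the work surface, if the arm or the gripper's body presses on something with over 40 N, if the wrist force passes 120 N, or if a joint passes its speed limit or range.

## Working session

There is one attempt and no reset: what is moved stays moved. The work goes in short steps, Python scripts to look and compute and a tool call to move; the robot and the scene stay as the last step left them, time stands still between calls to the robot, and variables do not carry over. Pictures are saved under pics/ and viewed, at most 10 in all, crops included, and the job is handed in when it is done.

Besides the shell and the picture viewer there is one more tool, called after "Call:" by a JSON object that holds its "api" and its "payload", one argument or row to a line. jog_arm: Moves the arm, as the interface text tells. Its arguments: {"type":"object","properties":{"targets":{"type":"array"}},"required":["targets"]}

```bash
mkdir -p pics; cat > h.py <<'E'
from plant import *
import numpy as np, cv2
from scipy.spatial.transform import Rotation as R
def q2R(q): return R.from_quat([q[1],q[2],q[3],q[0]]).as_matrix()
def cam(name, st=None):
    c=camera_params(name); f=200/np.tan(np.radians(c["fovy"])/2)
    if "hand_eye" in c:
        T=np.eye(4);T[:3,:3]=q2R(st["tool_rot"]);T[:3,3]=st["tool_pos"]; M=T@np.array(c["hand_eye"])
        Rc,o=M[:3,:3],M[:3,3]
    else:
        Rw=cv2.Rodrigues(np.array(c["rvec"],float))[0]; Rc=Rw.T; o=-Rc@np.array(c["tvec"]).ravel()
    return f,c["cx"],c["cy"],Rc,o
def ray(cm,u,v):
    f,cx,cy,Rc,o=cm; return o,Rc@np.array([(u-cx)/f,(v-cy)/f,1.0])
def onz(cm,u,v,z):
    o,d=ray(cm,u,v); return o+d*(z-o[2])/d[2]
def cloud(cm,dep):
    f,cx,cy,Rc,o=cm; v,u=np.mgrid[:400,:640]
    P=np.stack([(u-cx)/f*dep,(v-cy)/f*dep,dep],-1); return P@Rc.T+o
def tri(rs):
    A=np.zeros((3,3));b=np.zeros(3)
    for o,d in rs:
        d=d/np.linalg.norm(d);M=np.eye(3)-np.outer(d,d);A+=M;b+=M@o
    return np.linalg.solve(A,b)
def save(n,p): cv2.imwrite(f"pics/{n}.png",cv2.cvtColor(p,cv2.COLOR_RGB2BGR))
E
python3 - <<'E'
from h import *
for n in ("scene","top"):
    p,d=grab_frame(n); save(n+"0",p); np.savez(n+"0",p=p,d=d); c=cam(n); print(n,c[0],c[4],c[3][:,2])
s=state();print(s); print(camera_params("wrist")["hand_eye"],camera_params("wrist")["fovy"])
E
```

```text
scene 477.2847982731998 [ 1.36064682 -0.22296216  0.93584803] [-0.67810318  0.18476386 -0.71136376]
top 450.04706600590833 [ 0.48521481 -0.02601594  1.18811157] [ 0.06710815  0.02892434 -0.99732637]
{'time': 0.1, 'joint_pos': array([-1.23799063e+00,  5.32868285e-02,  1.61417995e+00, -2.38725676e-06,
        1.47598908e+00, -1.18988026e-01]), 'joint_vel': array([ 0.0004284 , -0.0024295 , -0.00249159, -0.00115178,  0.00079573,
        0.00105259]), 'joint_efforts': array([ 7.19594791e-04, -3.94909930e+01, -3.71361959e+01, -8.99270435e-05,
        3.95462950e-03,  4.00642335e-06]), 'tool_pos': array([ 0.27265797, -0.56167753,  0.19197462]), 'tool_rot': array([-9.26154549e-04,  9.74593172e-01,  2.23980539e-01, -1.00588047e-04]), 'contact_force': array([-0.78842919, -0.15110121,  0.10658   ]), 'ft_torque': array([-0.01068457, -0.02566872, -0.01445632]), 'grasp_force': 0.0, 'gripper_width': 1.004510023545458}
[[ 5.15644694e-05 -9.46063172e-01 -3.23982210e-01  8.34615441e-02]
 [ 9.99999955e-01  1.44250205e-04 -2.62067906e-04 -6.13844085e-04]
 [ 2.94667294e-04 -3.23982182e-01  9.46063137e-01 -1.80946277e-01]
 [ 0.00000000e+00  0.00000000e+00  0.00000000e+00  1.00000000e+00]] 70.40981021304736
```

View pics/top0.png

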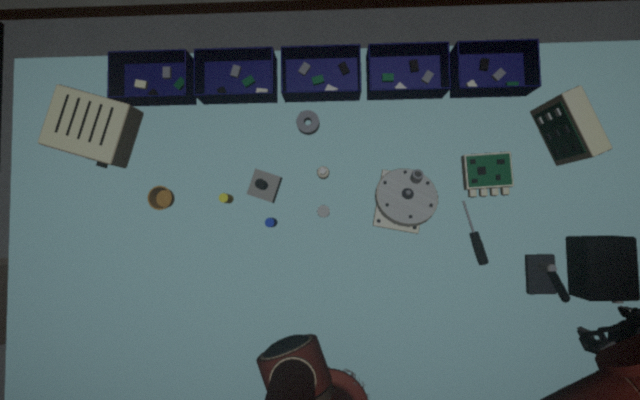

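View pics/scene0.png

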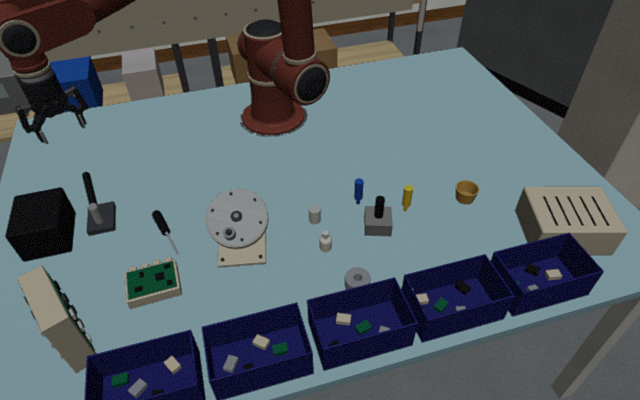

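The top view shows the parked handle's black grip at about (262,184). The rotor is at (407,195), its boss at (417,176). In the scene view the grip is at (380,205) and the boss at (229,234).

```bash
python3 - <<'E'
from h import *
D={}
for n in ("scene","top"):
    z=np.load(n+"0.npz"); p,d=z["p"],z["d"]; cm=cam(n); C=cloud(cm,d); D[n]=(p,d,cm,C)
    x0,y0,x1,y1={"scene":(360,185,400,240),"top":(240,160,290,210)}[n]
    m=np.zeros((400,640),bool); m[y0:y1,x0:x1]=(p[y0:y1,x0:x1].max(-1)<60)
    v,u=np.nonzero(m); print(n,"dark",len(u),u.min(),u.max(),v.min(),v.max(),u.mean(),v.mean())
    Q=C[m]; print(Q.min(0),Q.max(0),np.median(Q,0))
    # block top
    sub=C[y0:y1,x0:x1].reshape(-1,3); t=sub[abs(sub[:,2]-.04)<.006]; print("blocktop",len(t),t.mean(0),t.min(0),t.max(0))
    hi=sub[sub[:,2]>.08]; print("grip hi",len(hi), hi.mean(0) if len(hi) else 0, hi.max(0) if len(hi) else 0)
    # rotor
    X0,Y0,X1,Y1={"scene":(200,180,275,270),"top":(370,155,445,240)}[n]
    sub=C[Y0:Y1,X0:X1]; s=sub.reshape(-1,3); s=s[s[:,2]>.06]
    # plane fit ransac
    best=0;rng=np.random.default_rng(0)
    for _ in range(300):
        a=s[rng.choice(len(s),3,False)]; nn=np.cross(a[1]-a[0],a[2]-a[0]); L=np.linalg.norm(nn)
        if L<1e-6: continue
        nn/=L; k=abs((s-a[0])@nn)<.003
        if k.sum()>best: best=k.sum(); K=k
    pl=s[K]; c=pl.mean(0); nn=np.linalg.svd(pl-c)[2][2]; nn*=np.sign(nn[2])
    h=(s-c)@nn; b=s[(h>.017)&(h<.04)]
    print("plane",len(pl),c,nn,"ext",np.ptp(pl,0),"boss pts",len(b))
    B=s[(h>.015)&(h<.035)]
    for q in B: pass
    np.save(n+"_boss",B); print(np.c_[B,((B-c)@nn)][::max(1,len(B)//15)].round(3))
big=[cv2.resize(D[n][0][a:b,c:d],None,fx=5,fy=5,interpolation=cv2.INTER_CUBIC) for n,a,b,c,d in (("top",160,240,370,445),("scene",185,265,200,275))]
save("crop1",np.clip(np.hstack(big)*1.3,0,255).astype(np.uint8))
E
```

```text
scene dark 287 365 391 196 234 378.11149825783974 215.3588850174216
[ 0.56796681 -0.22296216  0.00091252] [1.36064682 0.16950789 0.93584803] [0.5905109  0.14536689 0.05804413]
blocktop 465 [0.5843971  0.14716813 0.0384522 ] [0.49082994 0.10683184 0.0340648 ] [0.62707961 0.19215821 0.0459609 ]
grip hi 109 [0.6411564  0.12116641 0.1565212 ] [1.36064682 0.16146204 0.93584803]
plane 2121 [ 0.5469475  -0.20431551  0.11205715] [ 0.42225957 -0.07735288  0.90316853] ext [0.13355576 0.14610871 0.06480013] boss pts 87
[[ 0.556 -0.202  0.126  0.016]
 [ 0.583 -0.221  0.118  0.022]
 [ 0.589 -0.224  0.122  0.028]
 [ 0.586 -0.229  0.117  0.022]
 [ 0.586 -0.241  0.117  0.024]
 [ 0.584 -0.225  0.11   0.016]
 [ 0.586 -0.237  0.113  0.02 ]
 [ 0.59  -0.242  0.115  0.024]
 [ 0.595 -0.24   0.116  0.027]
 [ 0.597 -0.24   0.115  0.027]
 [ 0.596 -0.243  0.112  0.023]
 [ 0.602 -0.223  0.111  0.024]
 [ 0.601 -0.235  0.111  0.024]
 [ 0.601 -0.221  0.106  0.018]
 [ 0.607 -0.228  0.112  0.027]
 [ 0.606 -0.231  0.108  0.023]]
top dark 108 255 280 179 201 263.5833333333333 185.02777777777777
[0.53690539 0.11090076 
[... 215 characters left out ...]
7043816 0.13627321 0.19345776] [0.59034101 0.16446547 1.18811157]
plane 2064 [ 0.53950153 -0.19946959  0.11637295] [ 0.41678234 -0.07807946  0.90564678] ext [0.13254547 0.14470887 0.06535282] boss pts 89
[[ 0.603 -0.222  0.112  0.024]
 [ 0.601 -0.218  0.111  0.022]
 [ 0.6   -0.232  0.113  0.025]
 [ 0.598 -0.225  0.111  0.022]
 [ 0.598 -0.239  0.112  0.024]
 [ 0.596 -0.228  0.107  0.017]
 [ 0.595 -0.241  0.114  0.024]
 [ 0.593 -0.236  0.115  0.024]
 [ 0.591 -0.235  0.107  0.016]
 [ 0.588 -0.22   0.12   0.025]
 [ 0.585 -0.218  0.123  0.026]
 [ 0.585 -0.237  0.121  0.026]
 [ 0.583 -0.222  0.126  0.028]
 [ 0.583 -0.237  0.12   0.025]
 [ 0.58  -0.229  0.124  0.026]
 [ 0.579 -0.226  0.115  0.017]]
```

View pics/crop1.png

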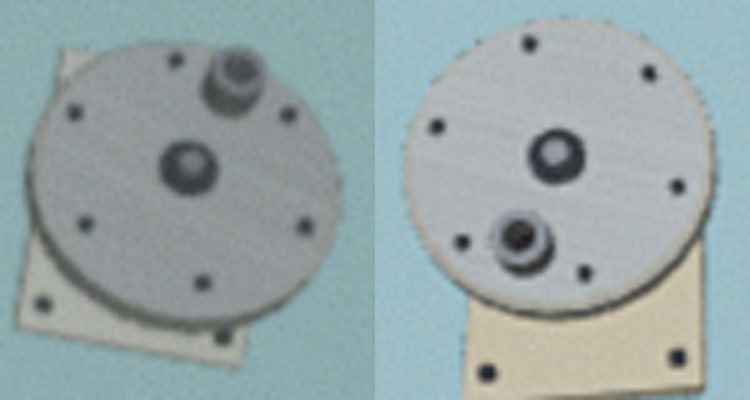

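```bash
cat >> h.py <<'E'
def Rt(z,yaw_y):  # tool z along z, tool y nearest to direction yaw_y
    z=np.array(z,float);z/=np.linalg.norm(z); y=np.array(yaw_y,float); y-=z*(y@z); y/=np.linalg.norm(y)
    return np.column_stack([np.cross(y,z),y,z])
def go(pos,Rm=None,s=None):
    s=s or state(); T=q2R(s["tool_rot"]); sh=T.T@(np.array(pos)-s["tool_pos"])/.025
    rv=R.from_matrix(T.T@(T if Rm is None else Rm)).as_rotvec()*180/np.pi/8
    print("shift",sh.round(2).tolist(),"rot",rv.round(2).tolist())
E
python3 - <<'E'
from h import *
ct,cs=cam("top"),cam("scene")
print("bore",tri([ray(ct,417.3,173.3),ray(cs,228.3,231.8)]))
print("hubcap",tri([ray(ct,370+190/5-.5,160+162/5-.5),ray(cs,200+(556-375)/5-.5,185+155/5-.5)]))
def blob(n,f,box):
    z=np.load(n+"0.npz");p=z["p"].astype(int);x0,y0,x1,y1=box
    m=np.zeros((400,640),bool);m[y0:y1,x0:x1]=f(p[y0:y1,x0:x1]);return m
# grip: top-view end disc, scene grip column
m=blob("top",lambda p:p.max(-1)<60,(240,165,290,192)); v,u=np.nonzero(m);print("top",u.min(),u.max(),v.min(),v.max(),u.mean(),v.mean())
C=cloud(ct,np.load("top0.npz")["d"]); Q=C[m]; Q=Q[(Q[:,2]>.09)&(Q[:,2]<.12)];print("depth griptop",len(Q),Q.mean(0),Q.min(0),Q.max(0))
m2=blob("scene",lambda p:p.max(-1)<60,(360,190,400,215)); v2,u2=np.nonzero(m2)
for r in range(193,216): 
    k=u2[v2==r]; 
    if len(k): print(r,k.min(),k.max(),end="; ")
print()
np.set_printoptions(precision=4,suppress=True)
C2=cloud(cs,np.load("scene0.npz")["d"]); Q2=C2[m2];Q2=Q2[(Q2[:,2]>.045)&(Q2[:,2]<.12)];print("scene grip",Q2.mean(0),Q2.min(0),Q2.max(0))
for (n,z,u0,v0) in (("cap",.045,323,211),("flux",.06,323,172),("yel",.06,225,198),("blue",.06,270,222),("driver",.02,476,235),("module",.037,488,173)): print(n,onz(ct,u0,v0,z))
go([.45,-.3,.30])
E
```

```text
bore [ 0.59232743 -0.22846781  0.11376253]
hubcap [ 0.54819486 -0.20347631  0.11646748]
top 255 280 179 191 262.6060606060606 183.94949494949495
depth griptop 68 [0.57756149 0.15193028 0.10125238] [0.56803801 0.14172586 0.09049067] [0.5880501  0.16382688 0.10897418]
196 378 381; 197 377 383; 198 376 383; 199 376 383; 200 376 384; 201 376 383; 202 376 383; 203 376 383; 204 376 383; 205 375 383; 206 375 383; 207 375 383; 208 375 383; 209 375 383; 210 375 383; 211 375 383; 212 375 382; 213 374 382; 214 374 382; 
scene grip [0.5865 0.1478 0.0821] [0.5684 0.138  0.0496] [0.5944 0.161  0.1033]
cap [0.5083 0.0009 0.045 ]
flux [ 0.6061 -0.0012  0.06  ]
yel [0.5454 0.2476 0.06  ]
blue [0.4829 0.1341 0.06  ]
driver [ 0.4402 -0.3889  0.02  ]
module [ 0.5972 -0.4202  0.037 ]
shift [10.95, -6.33, -4.31] rot [0.0, 0.0, 0.0]
```

```bash
python3 - <<'E'
from h import *
go([.57,.15,.24],Rt([0,0,-1],[.968,.25,0]))
E
```

```text
shift [23.13, -20.42, -1.88] rot [-0.01, -0.01, -9.82]
```

Call:
{"api": "jog_arm", "payload": {
  "targets": [
    [[0,0,-4],[0,0,0],100],
    [[2.4,-2.1,-4.5],[0,0,-1.2],100],
    [[4.8,-4.2,-4.5],[0,0,-2.4],100],
    [[7.2,-6.3,-4.5],[0,0,-3.6],100],
    [[9.6,-8.4,-4.5],[0,0,-4.8],100],
    [[12,-10.5,-4.5],[0,0,-6],100],
    [[14.4,-12.6,-4.5],[0,0,-7],100],
    [[16.8,-14.7,-4.5],[0,0,-8],100]
  ]
}}

```text
time: 1.1
tool_pos: [0.4395, -0.1669, 0.3047]
tool_rot: [-0.0, 0.706, 0.708, 0.0]
contact_force: [0.7, 0.2, -1.0]
gripper_width: 0.998
grasp_force: 0.0
```

```bash
python3 - <<'E'
from h import *
s=state();print(s["tool_pos"],s["joint_vel"],s["time"])
go([.575,.15,.24],Rt([0,0,-1],[.968,.25,0]))
E
```

```text
[ 0.43945145 -0.16693674  0.30471846] [ 1.05921202e+00 -2.91479883e-02  2.11713856e-02 -6.64332617e-05
  9.36857157e-03 -6.02336279e-02] 1.1
shift [12.67, 5.45, 2.59] rot [0.0, -0.0, -1.79]
```

Call:
{"api": "jog_arm", "payload": {
  "targets": [
    [[6,2.7,1.3],[0,0,-1],100],
    [[12.2,5.2,2.6],[0,0,-1.8],100],
    [[12.2,5.2,2.6],[0,0,-1.8],100],
    [[12.2,5.2,2.6],[0,0,-1.8],100],
    [[12.2,5.2,2.6],[0,0,-1.8],100],
    [[12.2,5.2,2.6],[0,0,-1.8],100],
    [[12.2,5.2,2.6],[0,0,-1.8],100],
    [[12.2,5.2,2.6],[0,0,-1.8],100]
  ]
}}

```text
time: 2.1
tool_pos: [0.5696, 0.1351, 0.24]
tool_rot: [-0.0, 0.614, 0.789, -0.0]
contact_force: [0.5, -0.5, 1.1]
gripper_width: 1.001
grasp_force: 0.0
```

```bash
python3 - <<'E'
from h import *
s=state();p,d=grab_frame("wrist");save("w1",p);np.savez("w1",p=p,d=d);cm=cam("wrist",s)
C=cloud(cm,d);m=(p.max(-1)<60)&(C[...,2]>.085)&(C[...,2]<.12)&(np.hypot(C[...,0]-.578,C[...,1]-.15)<.04)
v,u=np.nonzero(m);print(u.min(),u.max(),v.min(),v.max())
Q=C[m];print(len(Q),Q.mean(0),Q.min(0),Q.max(0)); k=(abs(C[...,2]-.04)<.004)&(np.hypot(C[...,0]-.578,C[...,1]-.15)<.06);B=C[k];r=cv2.minAreaRect(B[:,:2].astype(np.float32));print("block",r)
print(s["tool_pos"],s["joint_pos"]);go([.578,.15,.10],Rt([0,0,-1],[.968,.25,0]))
E
```

```text
326 344 151 172
344 [0.57806308 0.15600448 0.10086995] [0.56734003 0.14410094 0.08507708] [0.58942725 0.16592626 0.10470083]
block ((0.5784662961959839, 0.15402698516845703), (0.0701703280210495, 0.07013281434774399), 70.5513916015625)
[0.56958632 0.13514522 0.23998238] [ 1.06087977e-01 -6.42558301e-02  1.65169660e+00 -4.01543403e-04
  1.55461901e+00 -1.42842857e-01]
shift [0.51, 0.47, 5.61] rot [0.0, 0.0, -0.03]
```

View pics/w1.png

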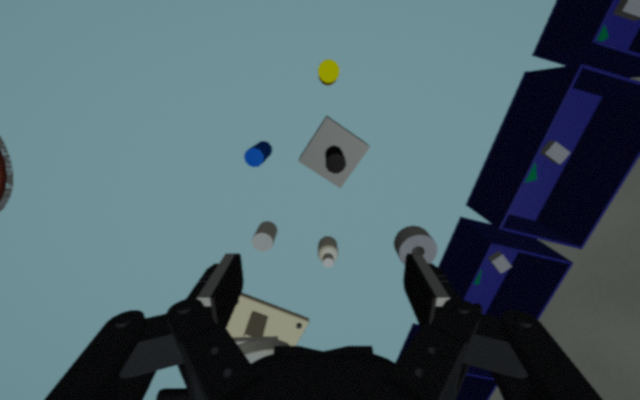

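The wrist view shows the black handle upright in the block at (335,160), clear of the yellow and blue look-alikes. It measures (0.578, 0.155), top at 0.101 m, matching the other views.

```bash
python3 - <<'E'
from h import *
go([.578,.1545,.055],Rt([0,0,-1],[.968,.25,0]))
E
```

```text
shift [0.68, 0.51, 7.41] rot [0.0, 0.0, -0.03]
```

Call:
{"api": "jog_arm", "payload": {
  "targets": [
    [[0.68,0.5,0],[0,0,0],80],
    [[0.68,0.5,2],[0,0,0],80],
    [[0.68,0.5,4],[0,0,0],80],
    [[0.68,0.5,5.5],[0,0,0],80],
    [[0.68,0.5,6.6],[0,0,0],80],
    [[0.68,0.5,7.4],[0,0,0],80],
    [[0.68,0.5,7.4],[0,0,0],80],
    [[0.68,0.5,7.4],[0,0,0],50]
  ]
}}

```text
time: 3.15
tool_pos: [0.579, 0.1556, 0.0566]
tool_rot: [0.001, 0.614, 0.79, 0.001]
contact_force: [1.0, 0.7, 0.6]
gripper_width: 0.602
grasp_force: 0.0
```

Call:
{"api": "jog_arm", "payload": {
  "targets": [
    [[0,0,0],[0,0,0],0],
    [[0,0,0],[0,0,0],0],
    [[0,0,0],[0,0,0],0],
    [[0,0,0],[0,0,0],0],
    [[0,0,0],[0,0,0],0],
    [[0,0,0],[0,0,0],0]
  ]
}}

```text
time: 3.9
tool_pos: [0.5791, 0.1556, 0.057]
tool_rot: [0.001, 0.614, 0.79, 0.001]
contact_force: [-0.2, 0.3, 5.9]
gripper_width: 0.23
grasp_force: 58.7
```

```bash
cat >> h.py <<'E'
n=np.array([.4155,-.077,.906]); n/=np.linalg.norm(n)
RT=Rt(-n,[.983,-.18,0])
E
python3 - <<'E'
from h import *
b=np.array([.592,-.229,.116]); P=b+n*.075; print(P)
go(P+[0,0,.06],RT); go(P,RT)
E
```

```text
[ 0.62317177 -0.23477672  0.18397022]
shift [-15.57, -2.12, -7.48] rot [3.1, 0.68, 3.03]
shift [-15.57, -2.13, -5.08] rot [3.1, 0.68, 3.03]
```

Call:
{"api": "jog_arm", "payload": {
  "targets": [
    [[0,0,-1],[0,0,0],0],
    [[0,0,-3],[0,0,0],0],
    [[0,0,-5],[0,0,0],0],
    [[-2,-0.3,-7],[0.4,0.1,0.4],0],
    [[-4,-0.5,-7.5],[0.8,0.2,0.8],0],
    [[-6,-0.8,-7.5],[1.2,0.3,1.2],0],
    [[-8,-1.1,-7.5],[1.6,0.35,1.6],0],
    [[-10,-1.4,-7.5],[2,0.45,2],0]
  ]
}}

```text
time: 4.9
tool_pos: [0.6053, -0.097, 0.2421]
tool_rot: [-0.111, 0.711, 0.688, -0.091]
contact_force: [-0.6, -0.6, -0.7]
gripper_width: 0.227
grasp_force: 59.0
```

```bash
python3 - <<'E'
from h import *
s=state();print(s["tool_pos"],s["grasp_force"],s["contact_force"])
b=np.array([.592,-.229,.116]); P=b+n*.075
go(P+[0,0,.03],RT)
E
```

```text
[ 0.60533952 -0.09697595  0.24210528] 59.0322071313858 [-0.5816199  -0.57639684 -0.68506184]
shift [-5.51, 1.16, 0.7] rot [1.06, 0.22, 1.02]
```

Call:
{"api": "jog_arm", "payload": {
  "targets": [
    [[-2,0.4,0],[0.4,0.1,0.4],0],
    [[-4,0.9,0.2],[0.8,0.2,0.8],0],
    [[-5.3,1.2,0.6],[1.06,0.22,1.02],0],
    [[-5.3,1.2,0.6],[1.06,0.22,1.02],0],
    [[-5.3,1.2,0.6],[1.06,0.22,1.02],0],
    [[-5.3,1.2,0.6],[1.06,0.22,1.02],0]
  ]
}}

```text
time: 5.65
tool_pos: [0.6258, -0.2272, 0.2179]
tool_rot: [-0.165, 0.749, 0.627, -0.137]
contact_force: [-0.1, 0.8, -1.0]
gripper_width: 0.229
grasp_force: 59.1
```

```bash
python3 - <<'E'
from h import *
s=state();p,d=grab_frame("wrist");np.savez("w2",p=p,d=d,tp=s["tool_pos"],tr=s["tool_rot"]);cm=cam("wrist",s)
save("w2",cv2.resize(p[100:300,200:440],None,fx=3,fy=3,interpolation=cv2.INTER_CUBIC))
b=np.array([.592,-.229,.116]); P=b+n*.075
print(s["tool_pos"],s["joint_pos"]); go(P,RT)
f,cx,cy,Rc,o=cm
for q in (b,s["tool_pos"]+q2R(s["tool_rot"])[:,2]*.039): c=Rc.T@(q-o); print("px",cx+f*c[0]/c[2],cy+f*c[1]/c[2])
E
```

```text
[ 0.62577166 -0.22716621  0.21791817] [-0.41346728  0.45482265  1.14723564 -0.10496334  1.95995594 -0.25534935]
shift [-0.32, 0.53, 1.26] rot [0.03, 0.01, 0.02]
px 335.44314658319223 191.81421186843167
px 323.49014519539327 207.50673495848557
```

View pics/w2.png

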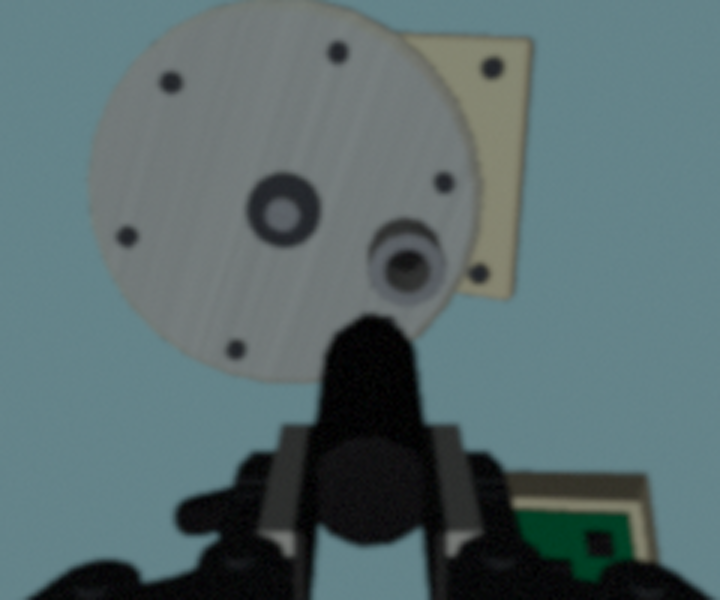

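The crop shows the bore mouth at crop (408,270), i.e. pixel (336,190), within 2 px of the prediction. The held handle is in line below it.

```bash
python3 - <<'E'
from h import *
z=np.load("w2.npz"); s0=dict(tool_pos=z["tp"],tool_rot=z["tr"]); cm=cam("wrist",s0)
C=cloud(cm,z["d"]); 
b=np.array([.592,-.229,.116]); o,d=ray(cm,335.8,190.1)
d_=C.reshape(-1,3); h=(d_-b)@n; r=np.linalg.norm(d_-b-np.outer(h,n),axis=1)
k=(r<.02)&(abs(h)<.012); print("rim pts",k.sum(),d_[k].mean(0),np.median(h[k]))
hub=(h<-.02)&(h>-.03)&(r<.16); Q=d_[hub]; c=Q.mean(0); nn=np.linalg.svd(Q-c)[2][2]; print("face",c,nn*np.sign(nn[2]),np.median(h[hub]))
b2=o+d*((b-o)@n)/(d@n); print("bore",b2)
for dist in (.055,.039-.019): go(b2+n*dist,RT)
s=state();print(s["tool_pos"])
E
```

```text
rim pts 461 [ 0.5916427  -0.2249302   0.11572257] 0.0010759538300629432
face [ 0.54438907 -0.19178337  0.11515163] [ 0.41601471 -0.07827789  0.90598252] -0.02325132460015033
bore [ 0.59265113 -0.22717651  0.11585636]
shift [-0.24, 0.54, 2.06] rot [0.03, 0.01, 0.02]
shift [-0.24, 0.53, 3.46] rot [0.03, 0.01, 0.02]
[ 0.62579337 -0.22715334  0.21801285]
```

Call:
{"api": "jog_arm", "payload": {
  "targets": [
    [[-0.24,0.54,1],[0.03,0,0],0],
    [[-0.24,0.54,1.8],[0.03,0,0],0],
    [[-0.24,0.54,2.4],[0.03,0,0],0],
    [[-0.24,0.54,2.6],[0.03,0,0],0],
    [[-0.24,0.54,2.8],[0.03,0,0],0],
    [[-0.24,0.54,3.0],[0.03,0,0],0]
  ]
}}

```text
time: 6.45
tool_pos: [0.6059, -0.2308, 0.1437]
tool_rot: [-0.167, 0.749, 0.626, -0.139]
contact_force: [-0.2, 0.3, -1.3]
gripper_width: 0.227
grasp_force: 59.1
```

```bash
python3 - <<'E'
from h import *
s=state();print(s["tool_pos"],q2R(s["tool_rot"]).T@s["contact_force"],s["joint_pos"])
b=np.array([.59265,-.2272,.1159]); go(b+n*.020,RT); print("depth",.039-(s["tool_pos"]-b)@n)
E
```

```text
[ 0.60589531 -0.23082681  0.14371969] [0.27094062 0.28774323 1.31255424] [-0.42786791  0.4604933   1.26477615 -0.10734911  1.84002971 -0.25536611]
shift [0.05, -0.03, 0.44] rot [-0.0, 0.01, 0.01]
depth 0.0080034518374211
```

8 mm in with no side force; continue.

Call:
{"api": "jog_arm", "payload": {
  "targets": [
    [[0,0,0.2],[0,0,0],0],
    [[0,0,0.35],[0,0,0],0],
    [[0,0,0.45],[0,0,0],0],
    [[0,0,0.45],[0,0,0],0],
    [[0,0,0.45],[0,0,0],0]
  ]
}}

```text
time: 7.08
tool_pos: [0.6007, -0.2297, 0.1329]
tool_rot: [-0.167, 0.749, 0.626, -0.139]
contact_force: [-0.7, 0.8, -0.3]
gripper_width: 0.23
grasp_force: 59.2
```

```bash
python3 - <<'E'
from h import *
s=state();T=q2R(s["tool_rot"]);print(s["tool_pos"],T.T@s["contact_force"])
b=np.array([.59265,-.2272,.1159]); print("depth",.039-(s["tool_pos"]-b)@n)
# face centre: origin of rotation. bore plane centre from wrist face estimate & top/scene
z=np.load("w2.npz"); cm=cam("wrist",dict(tool_pos=z["tp"],tool_rot=z["tr"]))
# rotor outline: fit ellipse centre via rays onto face plane
pl=b-.025*n; p=z["p"]; C=cloud(cm,z["d"]); h=(C-pl)@n
v,u=np.nonzero(abs(h)<.004); k=(u>200)&(u<400)&(v>80)&(v<240)
P=C[v[k],u[k]]; ex=np.cross([0,1,0],n);ex/=np.linalg.norm(ex);ey=np.cross(n,ex)
q=np.c_[(P-pl)@ex,(P-pl)@ey].astype(np.float32); (c,r)=cv2.minEnclosingCircle(q); cw=pl+c[0]*ex+c[1]*ey
print("circle",cw,r)
# hub centre from pixel: crop (283,210) cap
o,d=ray(cm,200+283/3,100+210/3); print("cap on face",o+d*((pl-o)@n)/(d@n),"dist",np.linalg.norm(o+d*((pl-o)@n)/(d@n)-pl))
print("cap+10",o+d*((pl+.008*n-o)@n)/(d@n))
E
```

```text
[ 0.60073997 -0.22973224  0.13289514] [ 0.64212023 -0.60212979  0.63040102]
depth 0.020040396253582858
circle [ 0.54442151 -0.20072947  0.11268212] 0.07452395558357239
cap on face [ 0.54428462 -0.20232212  0.11260954] dist 0.04841431530500619
cap+10 [ 0.54865665 -0.20118379  0.11952863]
```

```bash
python3 - <<'E'
from h import *
s=state();T=q2R(s["tool_rot"]); c0=np.array([.5444,-.2012,.1127])
v=T.T@(s["tool_pos"]-c0); print(v); a0=np.degrees(np.arctan2(v[0],v[1])); print("a0",a0,np.hypot(v[0],v[1]))
P=lambda a:48/25*np.array([np.sin(np.radians(a)),np.cos(np.radians(a))])
for k in range(16):
    A=a0+22.5*k; print(k,round(A,1),[(P(A+5.625*j)-P(A)).round(2).tolist() for j in range(1,5)])
E
```

```text
[-0.01801429  0.04620393 -0.04400916]
a0 -21.30013878685372 0.04959151261740626
0 -21.3 [[0.18, 0.06], [0.36, 0.1], [0.55, 0.13], [0.74, 0.13]]
1 1.2 [[0.19, -0.01], [0.37, -0.04], [0.56, -0.09], [0.73, -0.16]]
2 23.7 [[0.17, -0.08], [0.33, -0.18], [0.48, -0.3], [0.61, -0.43]]
3 46.2 [[0.12, -0.14], [0.23, -0.3], [0.33, -0.46], [0.4, -0.63]]
4 68.7 [[0.06, -0.18], [0.1, -0.36], [0.13, -0.55], [0.13, -0.74]]
5 91.2 [[-0.01, -0.19], [-0.04, -0.37], [-0.09, -0.56], [-0.16, -0.73]]
6 113.7 [[-0.08, -0.17], [-0.18, -0.33], [-0.3, -0.48], [-0.43, -0.61]]
7 136.2 [[-0.14, -0.12], [-0.3, -0.23], [-0.46, -0.33], [-0.63, -0.4]]
8 158.7 [[-0.18, -0.06], [-0.36, -0.1], [-0.55, -0.13], [-0.74, -0.13]]
9 181.2 [[-0.19, 0.01], [-0.37, 0.04], [-0.56, 0.09], [-0.73, 0.16]]
10 203.7 [[-0.17, 0.08], [-0.33, 0.18], [-0.48, 0.3], [-0.61, 0.43]]
11 226.2 [[-0.12, 0.14], [-0.23, 0.3], [-0.33, 0.46], [-0.4, 0.63]]
12 248.7 [[-0.06, 0.18], [-0.1, 0.36], [-0.13, 0.55], [-0.13, 0.74]]
13 271.2 [[0.01, 0.19], [0.04, 0.37], [0.09, 0.56], [0.16, 0.73]]
14 293.7 [[0.08, 0.17], [0.18, 0.33], [0.3, 0.48], [0.43, 0.61]]
15 316.2 [[0.14, 0.12], [0.3, 0.23], [0.46, 0.33], [0.63, 0.4]]
```

Call:
{"api": "jog_arm", "payload": {
  "targets": [
    [[0.18,0.06,0],[0,0,0],0],
    [[0.36,0.1,0],[0,0,0],0],
    [[0.55,0.13,0],[0,0,0],0],
    [[0.74,0.13,0],[0,0,0],0]
  ]
}}

```text
time: 7.58
tool_pos: [0.6071, -0.2119, 0.1318]
tool_rot: [-0.167, 0.749, 0.626, -0.139]
contact_force: [-1.0, -1.5, 1.8]
gripper_width: 0.229
grasp_force: 59.3
```

Call:
{"api": "jog_arm", "payload": {
  "targets": [
    [[0.19,-0.01,0],[0,0,0],0],
    [[0.37,-0.04,0],[0,0,0],0],
    [[0.56,-0.09,0],[0,0,0],0],
    [[0.73,-0.16,0],[0,0,0],0]
  ]
}}

```text
time: 8.07
tool_pos: [0.6071, -0.1934, 0.1336]
tool_rot: [-0.167, 0.749, 0.626, -0.139]
contact_force: [0.2, -3.4, 2.8]
gripper_width: 0.227
grasp_force: 59.6
```

```bash
cat >> h.py <<'E'
C0=np.array([.5444,-.2012,.1127])
def feel(p,q,f):
    T=q2R(np.array(q)); v=T.T@(np.array(p)-C0); a=np.arctan2(v[0],v[1]); F=T.T@np.array(f)
    t=np.array([np.cos(a),-np.sin(a)]); r=np.array([np.sin(a),np.cos(a)])
    print("a %.1f rad %.4f ax %.4f  Ft %.2f Fr %.2f Fz %.2f"%(np.degrees(a),np.hypot(v[0],v[1]),v[2],-F[:2]@t,-F[:2]@r,F[2]))
    return np.degrees(a),-F[:2]@t
E
python3 - <<'E'
from h import *
s=state(); feel(s["tool_pos"],s["tool_rot"],s["contact_force"])
E
```

```text
a 22.3 rad 0.0495 ax -0.0445  Ft 2.93 Fr 1.65 Fz -2.90
```

Call:
{"api": "jog_arm", "payload": {
  "targets": [
    [[0.17,-0.08,0],[0,0,0],0],
    [[0.33,-0.18,0],[0,0,0],0],
    [[0.48,-0.3,0],[0,0,0],0],
    [[0.61,-0.43,0],[0,0,0],0]
  ]
}}

```text
time: 8.57
tool_pos: [0.6001, -0.1765, 0.138]
tool_rot: [-0.167, 0.749, 0.626, -0.138]
contact_force: [4.3, -2.2, 3.7]
gripper_width: 0.23
grasp_force: 59.7
```

Call:
{"api": "jog_arm", "payload": {
  "targets": [
    [[0.12,-0.14,0],[0,0,0],0],
    [[0.23,-0.3,0],[0,0,0],0],
    [[0.33,-0.46,0],[0,0,0],0],
    [[0.4,-0.63,0],[0,0,0],0]
  ]
}}

```text
time: 9.07
tool_pos: [0.5876, -0.1641, 0.1447]
tool_rot: [-0.167, 0.749, 0.626, -0.139]
contact_force: [4.4, -1.5, 3.9]
gripper_width: 0.225
grasp_force: 59.8
```

Call:
{"api": "jog_arm", "payload": {
  "targets": [
    [[0.06,-0.18,0],[0,0,0],0],
    [[0.1,-0.36,0],[0,0,0],0],
    [[0.13,-0.55,0],[0,0,0],0],
    [[0.13,-0.74,0],[0,0,0],0]
  ]
}}

```text
time: 9.57
tool_pos: [0.5719, -0.1578, 0.1524]
tool_rot: [-0.167, 0.749, 0.626, -0.138]
contact_force: [5.7, -0.9, 3.2]
gripper_width: 0.225
grasp_force: 59.7
```

```bash
python3 - <<'E'
from h import *
s=state(); feel(s["tool_pos"],s["tool_rot"],s["contact_force"])
E
```

```text
a 89.1 rad 0.0477 ax -0.0441  Ft 3.87 Fr -0.14 Fz -5.30
```

Call:
{"api": "jog_arm", "payload": {
  "targets": [
    [[-0.01,-0.19,0],[0,0,0],0],
    [[-0.04,-0.37,0],[0,0,0],0],
    [[-0.09,-0.56,0],[0,0,0],0],
    [[-0.16,-0.73,0],[0,0,0],0]
  ]
}}

```text
time: 10.07
tool_pos: [0.5552, -0.1586, 0.16]
tool_rot: [-0.167, 0.749, 0.626, -0.138]
contact_force: [6.8, -0.2, 2.1]
gripper_width: 0.226
grasp_force: 59.7
```

Call:
{"api": "jog_arm", "payload": {
  "targets": [
    [[-0.08,-0.17,0],[0,0,0],0],
    [[-0.18,-0.33,0],[0,0,0],0],
    [[-0.3,-0.48,0],[0,0,0],0],
    [[-0.43,-0.61,0],[0,0,0],0]
  ]
}}

```text
time: 10.58
tool_pos: [0.5402, -0.1664, 0.1664]
tool_rot: [-0.167, 0.749, 0.626, -0.137]
contact_force: [8.2, 0.4, 2.4]
gripper_width: 0.225
grasp_force: 59.7
```

Call:
{"api": "jog_arm", "payload": {
  "targets": [
    [[-0.14,-0.12,0],[0,0,0],0],
    [[-0.3,-0.23,0],[0,0,0],0],
    [[-0.46,-0.33,0],[0,0,0],0],
    [[-0.63,-0.4,0],[0,0,0],0]
  ]
}}

```text
time: 11.08
tool_pos: [0.529, -0.1798, 0.1706]
tool_rot: [-0.167, 0.749, 0.627, -0.136]
contact_force: [8.6, 0.9, 1.5]
gripper_width: 0.224
grasp_force: 59.8
```

Call:
{"api": "jog_arm", "payload": {
  "targets": [
    [[-0.18,-0.06,0],[0,0,0],0],
    [[-0.36,-0.1,0],[0,0,0],0],
    [[-0.55,-0.13,0],[0,0,0],0],
    [[-0.74,-0.13,0],[0,0,0],0]
  ]
}}

```text
time: 11.58
tool_pos: [0.5214, -0.1966, 0.1721]
tool_rot: [-0.169, 0.749, 0.626, -0.137]
contact_force: [5.0, 4.7, 3.1]
gripper_width: 0.227
grasp_force: 61.0
```

```bash
python3 - <<'E'
from h import *
s=state(); feel(s["tool_pos"],s["tool_rot"],s["contact_force"]); print(s["joint_pos"],s["grasp_force"])
E
```

```text
a 179.0 rad 0.0465 ax -0.0437  Ft 5.55 Fr 2.29 Fz -4.52
[-0.43554983  0.23739191  1.49540853 -0.10606742  1.83514718 -0.26367909] 61.01967394351959
```

Call:
{"api": "jog_arm", "payload": {
  "targets": [
    [[-0.19,0.01,0],[0,0,0],0],
    [[-0.37,0.04,0],[0,0,0],0],
    [[-0.56,0.09,0],[0,0,0],0],
    [[-0.73,0.16,0],[0,0,0],0]
  ]
}}

```text
time: 12.08
tool_pos: [0.5195, -0.2139, 0.1695]
tool_rot: [-0.173, 0.748, 0.626, -0.139]
contact_force: [-2.0, 9.1, 1.5]
gripper_width: 0.228
grasp_force: 60.1
```

Call:
{"api": "jog_arm", "payload": {
  "targets": [
    [[-0.17,0.08,0],[0,0,0],0],
    [[-0.33,0.18,0],[0,0,0],0],
    [[-0.48,0.3,0],[0,0,0],0],
    [[-0.61,0.43,0],[0,0,0],0]
  ]
}}

```text
time: 12.58
tool_pos: [0.5244, -0.2295, 0.1645]
tool_rot: [-0.176, 0.747, 0.626, -0.14]
contact_force: [-6.5, 10.2, 4.3]
gripper_width: 0.226
grasp_force: 61.2
```

Call:
{"api": "jog_arm", "payload": {
  "targets": [
    [[-0.12,0.14,0],[0,0,0],0],
    [[-0.23,0.3,0],[0,0,0],0],
    [[-0.33,0.46,0],[0,0,0],0],
    [[-0.4,0.63,0],[0,0,0],0]
  ]
}}

```text
time: 13.08
tool_pos: [0.5359, -0.2427, 0.1583]
tool_rot: [-0.175, 0.747, 0.625, -0.141]
contact_force: [-4.3, 4.6, 4.1]
gripper_width: 0.212
grasp_force: 58.0
```

Call:
{"api": "jog_arm", "payload": {
  "targets": [
    [[-0.06,0.18,0],[0,0,0],0],
    [[-0.1,0.36,0],[0,0,0],0],
    [[-0.13,0.55,0],[0,0,0],0],
    [[-0.13,0.74,0],[0,0,0],0]
  ]
}}

```text
time: 13.58
tool_pos: [0.5559, -0.2524, 0.1501]
tool_rot: [-0.169, 0.749, 0.626, -0.139]
contact_force: [0.4, -1.1, -1.2]
gripper_width: -0.001
grasp_force: 0.0
```

```bash
python3 - <<'E'
from h import *
s=state(); feel(s["tool_pos"],s["tool_rot"],s["contact_force"]); print(s["joint_pos"],s["grasp_force"])
E
```

```text
a -87.1 rad 0.0483 ax -0.0427  Ft -0.98 Fr -1.03 Fz 0.87
[-0.4824633   0.37074358  1.37097243 -0.13000775  1.82183349 -0.30900715] 0.0
```

The grip slipped off (the fingers are shut). Look before doing anything.

```bash
python3 - <<'E'
from h import *
s=state();p,d=grab_frame("wrist");np.savez("w3",p=p,d=d,tp=s["tool_pos"],tr=s["tool_rot"])
q,e=grab_frame("scene");np.savez("s3",p=q,d=e); t,e2=grab_frame("top");np.savez("t3",p=t,d=e2)
A=cv2.resize(p[60:360,160:480],(400,375)); B=cv2.resize(q[150:270,180:308],(400,375),interpolation=cv2.INTER_CUBIC)
save("m3",np.hstack([A,B]))
E
```

```text
(no output)
```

View pics/m3.png

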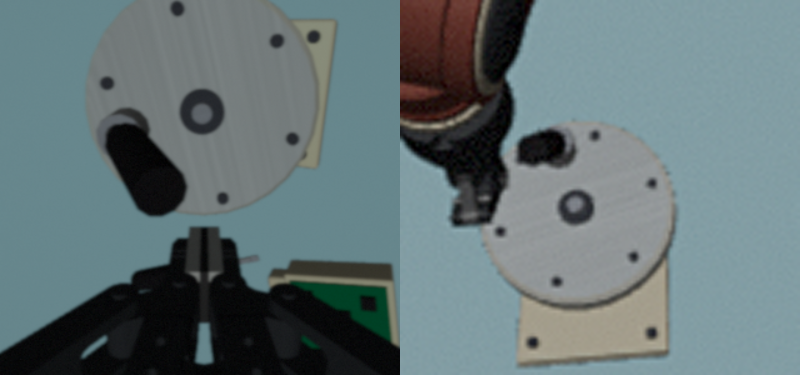

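The wrist crop shows the handle still in the boss at (123,128), leaning, with its top at (158,190). The fingers are empty. Next: analyse the torque so far and locate the handle.

```bash
python3 - <<'E'
from h import *
q=[-.167,.749,.626,-.138]
D=[([.6071,-.2119,.1318],[-1,-1.5,1.8]),([.6071,-.1934,.1336],[.2,-3.4,2.8]),([.6001,-.1765,.138],[4.3,-2.2,3.7]),([.5876,-.1641,.1447],[4.4,-1.5,3.9]),([.5719,-.1578,.1524],[5.7,-.9,3.2]),([.5552,-.1586,.16],[6.8,-.2,2.1]),([.5402,-.1664,.1664],[8.2,.4,2.4]),([.529,-.1798,.1706],[8.6,.9,1.5]),([.5214,-.1966,.1721],[5,4.7,3.1]),([.5195,-.2139,.1695],[-2,9.1,1.5]),([.5244,-.2295,.1645],[-6.5,10.2,4.3]),([.5359,-.2427,.1583],[-4.3,4.6,4.1])]
for p,f in D: feel(p,q,f)
P=np.array([p for p,f in D]); T=q2R(np.array(q)); X=(P-C0)@T; 
A=np.c_[2*X[:,:2],np.ones(len(X))]; s_=np.linalg.lstsq(A,(X[:,:2]**2).sum(1),rcond=None)[0]; print("circle fit centre",s_[:2],np.sqrt(s_[2]+s_[:2]@s_[:2]))
z=np.load("w3.npz"); s=dict(tool_pos=z["tp"],tool_rot=z["tr"]);cm=cam("wrist",s)
h=lambda x:(x-C0)@n
for nm,u,v,hh in (("boss",258.4,162.5,.025),("top",160+158*.8,60+192*.8,.025+.060)):
    o,d=ray(cm,u,v); k=C0+hh*n; x=o+d*((k-o)@n)/(d@n); w=T.T@(x-C0); print(nm,x,w,np.degrees(np.arctan2(w[0],w[1])),np.hypot(*w[:2]))
C=cloud(cm,z["d"]); v,u=np.mgrid[:400,:640]; m=(z["p"].max(-1)<60)&(v<235)&(h(C)>.04)&(h(C)<.1)&(u<320)&(u>230)
Q=(C[m]-C0)@T; hh=-Q[:,2]
for a,b in ((.04,.055),(.055,.07),(.07,.08),(.08,.095)):
    k=(hh>a)&(hh<b); print(a,k.sum(),Q[k].mean(0) if k.any() else "")
E
```

```text
a 0.8 rad 0.0496 ax -0.0442  Ft 1.63 Fr 1.44 Fz -1.33
a 22.4 rad 0.0496 ax -0.0444  Ft 2.88 Fr 1.68 Fz -2.88
a 44.4 rad 0.0490 ax -0.0442  Ft 2.83 Fr -0.90 Fz -5.31
a 66.7 rad 0.0482 ax -0.0441  Ft 2.58 Fr -0.37 Fz -5.48
a 89.1 rad 0.0477 ax -0.0441  Ft 3.87 Fr -0.20 Fz -5.34
a 111.4 rad 0.0472 ax -0.0441  Ft 5.22 Fr 0.95 Fz -4.75
a 133.6 rad 0.0464 ax -0.0442  Ft 5.80 Fr 2.95 Fz -5.55
a 156.1 rad 0.0456 ax -0.0444  Ft 5.00 Fr 5.32 Fz -4.87
a 179.3 rad 0.0464 ax -0.0439  Ft 5.55 Fr 2.33 Fz -4.52
a -159.2 rad 0.0473 ax -0.0421  Ft 9.42 Fr -0.57 Fz 0.18
a -138.4 rad 0.0471 ax -0.0408  Ft 12.79 Fr -1.01 Fz -0.40
a -115.6 rad 0.0468 ax -0.0410  Ft 7.32 Fr 0.68 Fz -1.57
circle fit centre [-0.00030154  0.00168145] 0.047949385441779846
boss [ 0.51470979 -0.20199078  0.15383461] [-0.00596602 -0.04375257 -0.02498617] -172.2351419732917 0.0441574562007208
top [ 0.56102018 -0.22535917  0.19681565] [-0.02061626 -0.01688754 -0.0850007 ] -129.32216256714543 0.026649940557310715
0.04 325 [-0.00517812 -0.03912877 -0.04789549]
0.055 411 [-0.00712261 -0.03212388 -0.06284047]
0.07 338 [-0.0087326  -0.02644096 -0.07514879]
0.08 1733 [-0.01657513 -0.01774665 -0.08747815]
```

```bash
python3 - <<'E'
from h import *
from scipy.optimize import least_squares
T=RT
# torque phase
a=np.radians([.8,22.4,44.4,66.7,89.1,111.4,133.6,156.1,179.3]); F=np.array([1.63,2.88,2.83,2.58,3.87,5.22,5.8,5,5.55])
A=np.c_[np.cos(a),np.sin(a)]
c=np.linalg.lstsq(A,F-3.33,rcond=None)[0]; print("fixed mean: phi",np.degrees(np.arctan2(c[1],c[0])),np.hypot(*c))
c=np.linalg.lstsq(np.c_[A,np.ones(9)],F,rcond=None)[0]; print("free: phi",np.degrees(np.arctan2(c[1],c[0])),np.hypot(*c[:2]),c[2])
Z=np.load("w3.npz");sw=dict(tool_pos=Z["tp"],tool_rot=Z["tr"]); pts=[]
for f,cm in (("w3",cam("wrist",sw)),("s3",cam("scene")),("t3",cam("top"))):
    z=np.load(f+".npz"); C=cloud(cm,z["d"]); W=(C-C0)@T; h=-W[...,2]
    m=(z["p"].max(-1)<60)&(h>.028)&(h<.11)&(np.hypot(W[...,0]+.012,W[...,1]+.03)<.035)&(W[...,0]>-.045)
    if f=="w3": v,u=np.mgrid[:400,:640]; m&=(v<236)
    print(f,m.sum(),W[m].mean(0) if m.any() else "", W[m].min(0) if m.any() else "",W[m].max(0) if m.any() else ""); pts.append(W[m])
Q=np.vstack([pts[0],pts[1],pts[2]])
def res(p,Q):
    b=np.array([p[0],p[1],-.05]); d=np.array([p[2],p[3],-1]); d/=np.linalg.norm(d); w=Q-b; t=w@d; r=np.linalg.norm(w-np.outer(t,d),axis=1)
    e=np.minimum(abs(r-.012), 1); side=r-.012; cap=t-p[4]; return np.maximum(side,cap)
for nm,q in (("wrist",pts[0]),("all",Q)):
    r=least_squares(res,[-.008,-.035,-.1,.4,.045],args=(q,),loss="soft_l1",f_scale=.002); p=r.x
    d=np.array([p[2],p[3],-1]);d/=np.linalg.norm(d); top=np.array([p[0],p[1],-.05])+d*p[4]
    print(nm,"axis",d,"tilt",np.degrees(np.arccos(-d[2])),"top",top,"foot",top-d*.084,"shoulder",top-d*.062,"rms",np.sqrt(np.mean(r.fun**2)))
E
```

```text
fixed mean: phi 153.5816706846893 2.0059992715789905
free: phi 167.2750287417118 1.8458830152802983 3.715439912649951
w3 2872 [-0.01277953 -0.02370038 -0.07689343] [-0.03050405 -0.04982138 -0.09357723] [-0.00104065 -0.00547169 -0.03011747]
s3 129 [-0.0163751  -0.01975284 -0.07590607] [-0.03180116 -0.04510421 -0.0938496 ] [-0.00494033 -0.00410419 -0.03263141]
t3 0   
wrist axis [-0.1145798   0.42103044 -0.89978044] tilt 25.870778360307934 top [-0.01986398 -0.01564618 -0.08787775] foot [-0.01023928 -0.05101273 -0.0122962 ] shoulder [-0.01276003 -0.04175006 -0.03209137] rms 0.0003953061524003028
all axis [-0.11377606  0.42056639 -0.9000994 ] tilt 25.828864653534296 top [-0.01991398 -0.01565812 -0.08790969] foot [-0.01035679 -0.0509857  -0.01230134] shoulder [-0.01285986 -0.04173324 -0.03210353] rms 0.0006658763138399999
```

```bash
cat >> h.py <<'E'
dT=np.array([-.114,.421,-.90]);dT/=np.linalg.norm(dT); U=RT@dT; sh=C0+RT@np.array([-.0128,-.0417,-.0321]); RG=Rt(-U,RT[:,1])
E
python3 - <<'E'
from h import *
print(U,sh,state()["tool_pos"])
go(sh+U*.13,RG); go(sh+U*.01,RG)
E
```

```text
[ 0.72877292 -0.24997448  0.63749728] [ 0.51825947 -0.20947341  0.15940507] [ 0.55622754 -0.25258321  0.15057249]
shift [0.83, 0.39, -4.24] rot [3.08, 0.89, -0.18]
shift [1.38, -1.61, 0.09] rot [3.08, 0.89, -0.18]
```

Call:
{"api": "jog_arm", "payload": {
  "targets": [
    [[0,0,-2],[0,0,0],10],
    [[0,0,-4],[0,0,0],30],
    [[0,0,-6],[0.6,0.2,0],50],
    [[0.8,0.4,-6],[1.4,0.4,-0.1],50],
    [[0.83,0.4,-5],[2.2,0.6,-0.1],50],
    [[0.83,0.4,-4.3],[3.08,0.89,-0.18],50],
    [[0.83,0.4,-4.24],[3.08,0.89,-0.18],50],
    [[0.83,0.4,-4.24],[3.08,0.89,-0.18],50]
  ]
}}

```text
time: 14.72
tool_pos: [0.6135, -0.2422, 0.2442]
tool_rot: [-0.362, 0.696, 0.58, -0.22]
contact_force: [-0.3, 0.2, 0.3]
gripper_width: 0.499
grasp_force: 0.0
```

```bash
python3 - <<'E'
from h import *
s=state(); print(s["tool_pos"],s["joint_pos"]); go(sh+U*.13,RG)
go(sh+U*.01,RG)
p,d=grab_frame("wrist"); cm=cam("wrist",s); f,cx,cy,Rc,o=cm
C=cloud(cm,d); W=(C-C0)@RT; h=-W[...,2]; v,u=np.mgrid[:400,:640]
for q in (sh,sh+U*.062): c=Rc.T@(q-o); print("px",cx+f*c[0]/c[2],cy+f*c[1]/c[2])
save("w4",p)
E
```

```text
[ 0.6135446  -0.24217394  0.24421667] [-0.44567697  0.75235338  0.82809971 -0.13633683  2.42878187 -0.32616312]
shift [-0.01, 0.04, 0.07] rot [0.03, 0.01, -0.01]
shift [-0.0, 0.03, 4.87] rot [0.03, 0.01, -0.01]
px 323.76423849409446 178.41067316730687
px 324.21516048617065 195.83353123291275
```

View pics/w4.png

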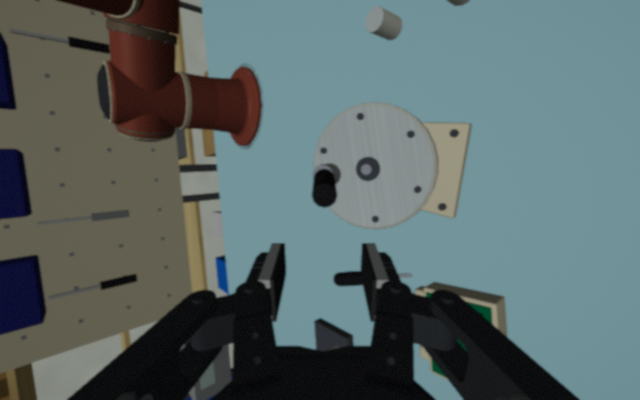

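The handle top is at (324,193), where predicted, and centred between the fingers. Descend and grip.

Call:
{"api": "jog_arm", "payload": {
  "targets": [
    [[0,0.03,1.5],[0.03,0,0],50],
    [[0,0.03,3],[0.03,0,0],50],
    [[0,0.03,4],[0.03,0,0],50],
    [[0,0.03,4.85],[0.03,0,0],50],
    [[0,0.03,4.85],[0.03,0,0],50],
    [[0,0.03,4.85],[0.03,0,0],0],
    [[0,0.03,4.85],[0.03,0,0],0],
    [[0,0.03,4.85],[0.03,0,0],0]
  ]
}}

```text
time: 15.78
tool_pos: [0.5269, -0.2125, 0.1669]
tool_rot: [-0.363, 0.695, 0.579, -0.221]
contact_force: [4.3, -1.7, 6.2]
gripper_width: 0.238
grasp_force: 58.9
```

Call:
{"api": "jog_arm", "payload": {
  "targets": [
    [[0,0,0],[0,0,0],0],
    [[0,0,0],[0,0,0],0]
  ]
}}

```text
time: 16.02
tool_pos: [0.5269, -0.2126, 0.1669]
tool_rot: [-0.363, 0.695, 0.579, -0.221]
contact_force: [4.1, -1.9, 6.5]
gripper_width: 0.235
grasp_force: 58.9
```

```bash
python3 - <<'E'
from h import *
s=state();T=q2R(s["tool_rot"]);print(s["tool_pos"],(T.T@s["contact_force"]),s["grasp_force"])
# pivot: mouth point on handle axis; foot 32 mm below TCP
tcp=s["tool_pos"]; foot=tcp-T[:,2]*-.032
# straighten about point 26 mm below TCP (mid-engagement)
piv=tcp+T[:,2]*.025; print("piv",(piv-C0)@RT)
for k in (1/3,2/3,1):
    rv=R.from_matrix(T.T@RT).as_rotvec()*k; Rk=T@R.from_rotvec(rv).as_matrix(); go(piv-Rk[:,2]*.025,Rk)
E
```

```text
[ 0.52692167 -0.21256475  0.16688543] [-0.13549635 -2.19541123 -7.55745858] 58.886622190475464
piv [-0.01145702 -0.04714633 -0.02020969]
shift [0.04, -0.14, 0.01] rot [-1.03, -0.29, 0.06]
shift [0.08, -0.28, 0.04] rot [-2.07, -0.58, 0.13]
shift [0.12, -0.42, 0.1] rot [-3.1, -0.88, 0.19]
```

Call:
{"api": "jog_arm", "payload": {
  "targets": [
    [[0.02,-0.07,0],[-0.5,-0.15,0.03],0],
    [[0.04,-0.14,0.01],[-1.03,-0.29,0.06],0],
    [[0.06,-0.21,0.02],[-1.55,-0.44,0.1],0],
    [[0.08,-0.28,0.04],[-2.07,-0.58,0.13],0],
    [[0.1,-0.35,0.07],[-2.6,-0.73,0.16],0],
    [[0.12,-0.42,0.1],[-3.1,-0.88,0.19],0],
    [[0.12,-0.42,0.1],[-3.1,-0.88,0.19],0]
  ]
}}

```text
time: 16.9
tool_pos: [0.5177, -0.2076, 0.1727]
tool_rot: [-0.168, 0.749, 0.625, -0.139]
contact_force: [-0.6, -0.2, -0.2]
gripper_width: 0.236
grasp_force: 58.9
```

```bash
python3 - <<'E'
from h import *
s=state();T=q2R(s["tool_rot"]);print((s["tool_pos"]-C0)@RT,(T.T@s["contact_force"]),T.T@s["ft_torque"],s["grasp_force"]); go(s["tool_pos"],RT)
p,d=grab_frame("wrist"); save("w5",cv2.resize(p[90:300,200:440],None,fx=3,fy=2.8,interpolation=cv2.INTER_CUBIC)[:590])
q,e=grab_frame("scene")
E
```

```text
[-0.01102401 -0.04814632 -0.04372066] [-0.32396512 -0.4191638   0.46602443] [-0.26019225  0.00747462 -0.03590164] 58.85818004608154
shift [0.0, 0.0, 0.0] rot [-0.02, -0.0, 0.01]
```

View pics/w5.png

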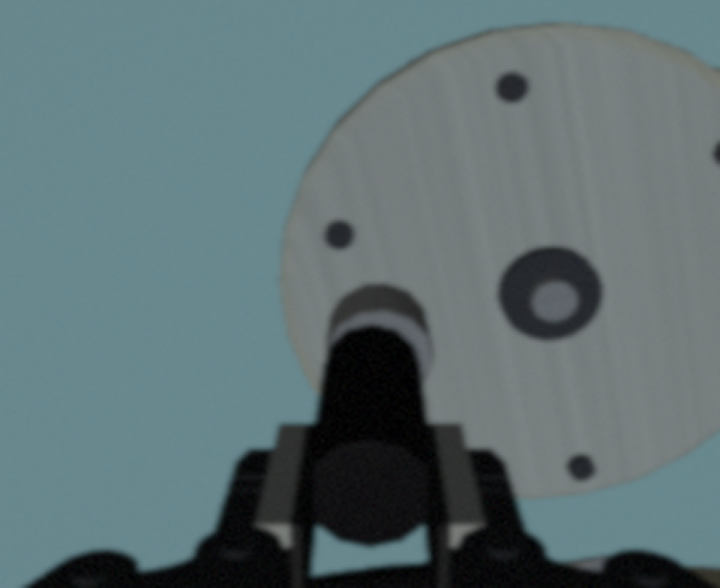

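The crop shows the handle upright in the boss; the boss centre is about 2 mm to the right (tool +y) of the handle. Centre it and push it in.

Call:
{"api": "jog_arm", "payload": {
  "targets": [
    [[0,0.08,0],[0,0,0],0],
    [[0,0.08,0.1],[0,0,0],0],
    [[0,0.08,0.2],[0,0,0],0],
    [[0,0.08,0.28],[0,0,0],0],
    [[0,0.08,0.28],[0,0,0],0]
  ]
}}

```text
time: 17.62
tool_pos: [0.5181, -0.2082, 0.1669]
tool_rot: [-0.166, 0.75, 0.625, -0.138]
contact_force: [3.4, -0.4, 7.0]
gripper_width: 0.231
grasp_force: 59.8
```

```bash
python3 - <<'E'
from h import *
s=state();T=q2R(s["tool_rot"]);x=(s["tool_pos"]-C0)@RT; print(x,(T.T@s["contact_force"]),T.T@s["ft_torque"],s["grasp_force"])
c=np.array([-.0003,.0017]); w=x[:2]-c; a0=np.degrees(np.arctan2(*w)); print(a0,np.hypot(*w))
P=lambda a:48/25*np.array([np.sin(np.radians(a)),np.cos(np.radians(a))])
for k in range(7):
    A=a0-22.5*k; print(k,round(A,1),[(P(A-5.625*j)-P(A)).round(2).tolist() for j in range(1,5)])
E
```

```text
[-0.01156319 -0.0452495  -0.03871846] [ 0.2514935   0.15041275 -7.80178165] [-0.13275005  0.03101495  0.03620125] 59.76553022861481
-166.5096813834431 0.04828161623211698
0 -166.5 [[0.19, -0.03], [0.37, -0.05], [0.56, -0.05], [0.75, -0.03]]
1 -189.0 [[0.18, 0.04], [0.36, 0.1], [0.54, 0.17], [0.7, 0.26]]
2 -211.5 [[0.16, 0.11], [0.3, 0.23], [0.43, 0.36], [0.55, 0.51]]
3 -234.0 [[0.1, 0.16], [0.19, 0.32], [0.26, 0.5], [0.31, 0.68]]
4 -256.5 [[0.03, 0.19], [0.05, 0.37], [0.05, 0.56], [0.03, 0.75]]
5 -279.0 [[-0.04, 0.18], [-0.1, 0.36], [-0.17, 0.54], [-0.26, 0.7]]
6 -301.5 [[-0.11, 0.16], [-0.23, 0.3], [-0.36, 0.43], [-0.51, 0.55]]
```

Call:
{"api": "jog_arm", "payload": {
  "targets": [
    [[0.19,-0.03,0],[0,0,0],0],
    [[0.37,-0.05,0],[0,0,0],0],
    [[0.56,-0.05,0],[0,0,0],0],
    [[0.75,-0.03,0],[0,0,0],0]
  ]
}}

```text
time: 18.12
tool_pos: [0.5211, -0.1905, 0.1674]
tool_rot: [-0.165, 0.75, 0.625, -0.139]
contact_force: [3.5, -3.5, 6.3]
gripper_width: 0.235
grasp_force: 59.6
```

```bash
cat >> h.py <<'E'
C0=C0+RT@np.array([-.0003,.0017,0])
E
python3 - <<'E'
from h import *
s=state(); feel(s["tool_pos"],s["tool_rot"],s["contact_force"]); print(q2R(s["tool_rot"]).T@s["ft_torque"]); go(s["tool_pos"],RT)
E
```

```text
a 172.2 rad 0.0477 ax -0.0391  Ft -2.65 Fr 1.37 Fz -7.45
[-0.32929105 -0.52748613  0.08957003]
shift [0.0, 0.0, 0.0] rot [0.01, 0.02, -0.01]
```

Call:
{"api": "jog_arm", "payload": {
  "targets": [
    [[0.18,0.04,-0.03],[0,0,0],0],
    [[0.36,0.1,-0.05],[0,0,0],0],
    [[0.54,0.17,-0.05],[0,0,0],0],
    [[0.7,0.26,-0.05],[0,0,0],0]
  ]
}}

```text
time: 18.62
tool_pos: [0.5295, -0.1739, 0.1651]
tool_rot: [-0.167, 0.75, 0.625, -0.139]
contact_force: [1.4, -2.2, 7.1]
gripper_width: 0.236
grasp_force: 59.7
```

Call:
{"api": "jog_arm", "payload": {
  "targets": [
    [[0.16,0.11,0],[0,0,0],0],
    [[0.3,0.23,0],[0,0,0],0],
    [[0.43,0.36,0],[0,0,0],0],
    [[0.55,0.51,0],[0,0,0],0]
  ]
}}

```text
time: 19.12
tool_pos: [0.5429, -0.1623, 0.1599]
tool_rot: [-0.167, 0.75, 0.625, -0.14]
contact_force: [0.4, -2.6, 8.2]
gripper_width: 0.237
grasp_force: 59.7
```

```bash
python3 - <<'E'
from h import *
feel([.5211,-.1905,.1674],[-.165,.75,.625,-.139],[3.5,-3.5,6.3])
s=state(); feel(s["tool_pos"],s["tool_rot"],s["contact_force"]); print(q2R(s["tool_rot"]).T@s["ft_torque"]); go(s["tool_pos"],RT)
E
```

```text
a 172.2 rad 0.0477 ax -0.0392  Ft -2.66 Fr 1.42 Fz -7.42
a 127.7 rad 0.0483 ax -0.0391  Ft -3.64 Fr 0.31 Fz -7.84
[ 0.46176563 -0.53062652  0.06022607]
shift [0.0, 0.0, 0.0] rot [-0.02, 0.01, -0.0]
```

Call:
{"api": "jog_arm", "payload": {
  "targets": [
    [[0.1,0.16,-0.05],[0,0,0],0],
    [[0.19,0.32,-0.08],[0,0,0],0],
    [[0.26,0.5,-0.1],[0,0,0],0],
    [[0.31,0.68,-0.1],[0,0,0],0]
  ]
}}

```text
time: 19.62
tool_pos: [0.5599, -0.1566, 0.1528]
tool_rot: [-0.169, 0.749, 0.625, -0.14]
contact_force: [-1.7, -1.7, 4.2]
gripper_width: 0.234
grasp_force: 59.3
```

```bash
python3 - <<'E'
from h import *
feel([.5295,-.1739,.1651],[-.167,.75,.625,-.139],[1.4,-2.2,7.1])
s=state(); feel(s["tool_pos"],s["tool_rot"],s["contact_force"]); print(q2R(s["tool_rot"]).T@s["ft_torque"])
E
```

```text
a 149.6 rad 0.0483 ax -0.0391  Ft -2.36 Fr -0.24 Fz -7.18
a 104.6 rad 0.0486 ax -0.0392  Ft -3.45 Fr 1.16 Fz -3.17
[ 0.70269918 -0.37208417  0.06810651]
```

Call:
{"api": "jog_arm", "payload": {
  "targets": [
    [[0.03,0.19,0],[0,0,0],0],
    [[0.05,0.37,0],[0,0,0],0],
    [[0.05,0.56,0],[0,0,0],0],
    [[0.03,0.75,0],[0,0,0],0]
  ]
}}

```text
time: 20.12
tool_pos: [0.5769, -0.159, 0.1447]
tool_rot: [-0.169, 0.749, 0.625, -0.139]
contact_force: [-3.7, -1.7, 4.9]
gripper_width: 0.236
grasp_force: 59.2
```

```bash
python3 - <<'E'
from h import *
s=state(); feel(s["tool_pos"],s["tool_rot"],s["contact_force"]); print(q2R(s["tool_rot"]).T@s["ft_torque"])
E
```

```text
a 82.0 rad 0.0482 ax -0.0393  Ft -4.73 Fr 2.98 Fz -3.06
[ 1.07891894 -0.31745197  0.00501116]
```

```bash
python3 - <<'E'
from h import *
s=state();x=(s["tool_pos"]-C0)@RT; a0=np.degrees(np.arctan2(x[0],x[1]))
P=lambda a:48/25*np.array([np.sin(np.radians(a)),np.cos(np.radians(a))])
for k in range(8):
    A=a0-15*k; print(k,round(A,1),[(P(A-5*j)-P(A)).round(2).tolist() for j in range(1,4)])
E
```

```text
0 81.8 [[-0.03, 0.16], [-0.08, 0.33], [-0.14, 0.48]]
1 66.8 [[-0.07, 0.15], [-0.16, 0.3], [-0.26, 0.43]]
2 51.8 [[-0.11, 0.13], [-0.23, 0.24], [-0.36, 0.35]]
3 36.8 [[-0.14, 0.09], [-0.28, 0.18], [-0.44, 0.25]]
4 21.8 [[-0.16, 0.06], [-0.32, 0.1], [-0.49, 0.12]]
5 6.8 [[-0.17, 0.01], [-0.33, 0.01], [-0.5, -0.01]]
6 -8.2 [[-0.16, -0.03], [-0.33, -0.08], [-0.48, -0.14]]
7 -23.2 [[-0.15, -0.07], [-0.3, -0.16], [-0.43, -0.26]]
```

Call:
{"api": "jog_arm", "payload": {
  "targets": [
    [[-0.03,0.16,0],[0,0,0],0],
    [[-0.08,0.33,0],[0,0,0],0],
    [[-0.14,0.48,0],[0,0,0],0]
  ]
}}

```text
time: 20.5
tool_pos: [0.5869, -0.1644, 0.1397]
tool_rot: [-0.169, 0.749, 0.625, -0.139]
contact_force: [-5.2, 0.4, 5.2]
gripper_width: 0.233
grasp_force: 59.2
```

Call:
{"api": "jog_arm", "payload": {
  "targets": [
    [[-0.07,0.15,0],[0,0,0],0],
    [[-0.16,0.3,0],[0,0,0],0],
    [[-0.26,0.43,0],[0,0,0],0]
  ]
}}

```text
time: 20.88
tool_pos: [0.5949, -0.1723, 0.1353]
tool_rot: [-0.169, 0.749, 0.625, -0.14]
contact_force: [-6.6, 0.8, 5.0]
gripper_width: 0.235
grasp_force: 59.2
```

Call:
{"api": "jog_arm", "payload": {
  "targets": [
    [[-0.11,0.13,0],[0,0,0],0],
    [[-0.23,0.24,0],[0,0,0],0],
    [[-0.36,0.35,0],[0,0,0],0]
  ]
}}

```text
time: 21.25
tool_pos: [0.6008, -0.1821, 0.1317]
tool_rot: [-0.17, 0.749, 0.625, -0.14]
contact_force: [-7.1, 2.3, 6.4]
gripper_width: 0.235
grasp_force: 59.3
```

```bash
python3 - <<'E'
from h import *
s=state(); feel(s["tool_pos"],s["tool_rot"],s["contact_force"]); print(q2R(s["tool_rot"]).T@s["ft_torque"],s["grasp_force"]); go(s["tool_pos"],RT)
E
```

```text
a 38.2 rad 0.0473 ax -0.0394  Ft -6.60 Fr 6.74 Fz -2.62
[1.89823411 0.19618598 0.06855028] 59.30503606796265
shift [0.0, 0.0, 0.0] rot [-0.05, -0.01, 0.01]
```

Call:
{"api": "jog_arm", "payload": {
  "targets": [
    [[-0.17,0.05,0],[0,0,0],0],
    [[-0.32,0.12,0],[0,0,0],0],
    [[-0.48,0.19,0],[0,0,0],0]
  ]
}}

```text
time: 21.62
tool_pos: [0.6035, -0.1938, 0.1297]
tool_rot: [-0.17, 0.749, 0.625, -0.138]
contact_force: [-5.2, 3.8, 6.7]
gripper_width: 0.233
grasp_force: 59.3
```

Call:
{"api": "jog_arm", "payload": {
  "targets": [
    [[-0.16,0.03,0],[0,0,0],0],
    [[-0.32,0.06,0],[0,0,0],0],
    [[-0.49,0.08,0],[0,0,0],0]
  ]
}}

```text
time: 22.0
tool_pos: [0.6041, -0.2055, 0.1286]
tool_rot: [-0.17, 0.749, 0.626, -0.137]
contact_force: [-1.5, 5.2, 5.3]
gripper_width: 0.234
grasp_force: 59.4
```

```bash
python3 - <<'E'
from h import *
q=[-.169,.749,.625,-.14]
feel([.5869,-.1644,.1397],q,[-5.2,.4,5.2]);feel([.5949,-.1723,.1353],q,[-6.6,.8,5.0])
s=state(); feel(s["tool_pos"],s["tool_rot"],s["contact_force"]); print(q2R(s["tool_rot"]).T@s["ft_torque"],s["grasp_force"]); go(s["tool_pos"],RT)
E
```

```text
a 67.2 rad 0.0479 ax -0.0394  Ft -6.17 Fr 3.17 Fz -2.48
a 52.7 rad 0.0476 ax -0.0394  Ft -6.23 Fr 5.25 Fz -1.68
a 8.6 rad 0.0459 ax -0.0397  Ft -5.51 Fr 3.65 Fz -3.77
[ 0.86196902  1.2091192  -0.00483387] 59.38828647136688
shift [0.0, 0.0, 0.0] rot [-0.02, -0.04, 0.02]
```

```bash
python3 - <<'E'
from h import *
q=[-.169,.749,.625,-.14]; x,y=feel([.6035,-.1938,.1297],q,[-5.2,3.8,6.7])
p=np.array([[.8,1.63],[22.4,2.88],[44.4,2.83],[66.7,2.58],[89.1,3.87],[111.4,5.22],[133.6,5.8],[156.1,5.],[179.3,5.55]])
m=np.array([[172.2,2.65],[149.6,2.36],[127.7,3.64],[104.6,3.45],[82,4.73],[67.2,6.17],[52.7,6.23],[38.2,6.6],[x,-y],[8.6,5.5]])
def fit(rows):
    A=np.array([r[0] for r in rows]);b=np.array([r[1] for r in rows]); c=np.linalg.lstsq(A,b,rcond=None)[0]
    print("phi",np.degrees(np.arctan2(c[1],c[0])),"A",np.hypot(*c[:2]),c[2:],"rms",np.std(b-A@c)); return A,b,c
row=lambda a,f,s:([s*np.cos(np.radians(a)),s*np.sin(np.radians(a)),s>0,s<0],f)
P=[row(a,f,1) for a,f in p];M=[row(a,f,-1) for a,f in m]
A,b,c=fit(P+M); print((b-A@c).round(1)); fit(P[1:]+M[:-1])
for s in (P,M): fit([(r[0][:2]+[1],r[1]) for r in s])
E
```

```text
a 23.3 rad 0.0461 ax -0.0397  Ft -5.79 Fr 6.34 Fz -3.57
phi -175.4757997107876 A 1.8833444818459633 [4.0298357  4.41034876] rms 0.5356377899021286
[-0.5  0.6  0.2 -0.6  0.   0.6  0.6 -0.7 -0.4  0.1 -0.5  0.3 -0.6 -0.1
  0.9  0.6  0.6 -0.4 -0.8]
phi -178.20416036369616 A 1.9134744356312372 [4.03470506 4.55779713] rms 0.511042503899236
phi 167.2750287417118 A 1.8458830152802983 [3.71543991] rms 0.47564645686967816
phi -156.683830999041 A 2.127736788541524 [3.96689764] rms 0.5056022865628067
```

```bash
python3 - <<'E'
from h import *
P=lambda a:47.5/25*np.array([np.sin(np.radians(a)),np.cos(np.radians(a))])
for k in range(9):
    A=8-20*k; print(k,round(A,1),[(P(A-5*j)-P(A)).round(2).tolist() for j in range(1,5)])
E
```

```text
0 8 [[-0.16, 0.02], [-0.33, 0.02], [-0.5, 0.0], [-0.66, -0.02]]
1 -12 [[-0.16, -0.04], [-0.32, -0.1], [-0.47, -0.17], [-0.61, -0.25]]
2 -32 [[-0.14, -0.09], [-0.26, -0.2], [-0.38, -0.32], [-0.49, -0.44]]
3 -52 [[-0.1, -0.13], [-0.18, -0.28], [-0.25, -0.43], [-0.31, -0.58]]
4 -72 [[-0.04, -0.16], [-0.07, -0.32], [-0.09, -0.49], [-0.09, -0.65]]
5 -92 [[0.01, -0.17], [0.04, -0.33], [0.08, -0.49], [0.14, -0.65]]
6 -112 [[0.07, -0.15], [0.15, -0.3], [0.24, -0.43], [0.35, -0.56]]
7 -132 [[0.12, -0.12], [0.24, -0.23], [0.38, -0.32], [0.52, -0.41]]
8 -152 [[0.15, -0.07], [0.3, -0.13], [0.46, -0.17], [0.63, -0.2]]
```

Call:
{"api": "jog_arm", "payload": {
  "targets": [
    [[-0.16,-0.01,0],[0,0,0],0],
    [[-0.33,-0.03,0],[0,0,0],0],
    [[-0.5,-0.06,0],[0,0,0],0],
    [[-0.66,-0.08,0],[0,0,0],0]
  ]
}}

```text
time: 22.5
tool_pos: [0.6011, -0.2214, 0.1287]
tool_rot: [-0.168, 0.749, 0.626, -0.135]
contact_force: [2.7, 6.0, 0.3]
gripper_width: 0.236
grasp_force: 59.4
```

Call:
{"api": "jog_arm", "payload": {
  "targets": [
    [[-0.16,-0.04,0],[0,0,0],0],
    [[-0.32,-0.1,0],[0,0,0],0],
    [[-0.47,-0.17,0],[0,0,0],0],
    [[-0.61,-0.25,0],[0,0,0],0]
  ]
}}

```text
time: 23.0
tool_pos: [0.5948, -0.2358, 0.1304]
tool_rot: [-0.165, 0.75, 0.627, -0.133]
contact_force: [8.7, 3.9, -3.1]
gripper_width: 0.234
grasp_force: 59.8
```

```bash
python3 - <<'E'
from h import *
s=state(); feel(s["tool_pos"],s["tool_rot"],s["contact_force"]); print(q2R(s["tool_rot"]).T@s["ft_torque"],s["grasp_force"]); go(s["tool_pos"],RT)
E
```

```text
a -30.6 rad 0.0483 ax -0.0395  Ft -8.91 Fr -4.61 Fz -0.40
[-1.99693274  1.22357089  0.13529224] 59.76289987564087
shift [0.0, 0.0, 0.0] rot [0.06, -0.04, 0.03]
```

```bash
python3 - <<'E'
from h import *
P=np.array([[.5211,-.1905,.1674],[.5295,-.1739,.1651],[.5429,-.1623,.1599],[.5599,-.1566,.1528],[.5769,-.159,.1447],[.5869,-.1644,.1397],[.5949,-.1723,.1353],[.6008,-.1821,.1317],[.6035,-.1938,.1297],[.6041,-.2055,.1286],[.6011,-.2214,.1287],[.5948,-.2358,.1304]])
X=(P-C0)@RT; A=np.c_[2*X[:,:2],np.ones(len(X))]; s=np.linalg.lstsq(A,(X[:,:2]**2).sum(1),rcond=None)[0]; c=s[:2]; print(c,np.sqrt(s[2]+c@c)); print((np.linalg.norm(X[:,:2]-c,axis=1)*1000).round(1), np.degrees(np.arctan2(*(X[:,:2]-c).T)).round(0))
feel(P[-2],[-.168,.749,.626,-.135],[2.7,6,.3])
E
```

```text
[ 0.000466   -0.00064065] 0.047546134728743875
[47.1 47.5 47.5 47.9 47.8 47.8 47.7 47.7 46.7 46.6 47.  49. ] [172. 150. 127. 104.  81.  66.  52.  37.  22.   8. -12. -31.]
a -11.5 rad 0.0464 ax -0.0396  Ft -6.53 Fr -0.02 Fz -0.89
```

```bash
cat >> h.py <<'E'
from scipy.optimize import least_squares
def look():
    s=state(); W=[];B=[];D=[]
    for nm in ("wrist","scene","top"):
        p,d=grab_frame(nm); C=cloud(cam(nm,s),d); X=(C-C0)@RT; h=-X[...,2]; t=(s["tool_pos"]-C0)@RT
        near=np.hypot(X[...,0]-t[0],X[...,1]-t[1])<.04
        b=(h>.008)&(h<.022)&near&(p.max(-1)>60)&(d>0); k=(h>.062)&(h<.11)&near&(p.max(-1)<60)&(np.hypot(X[...,0]-t[0],X[...,1]-t[1])<.02)
        print(nm,"boss",b.sum(),np.median(X[b],0).round(4) if b.any() else ""); B.append(X[b])
        if nm=="wrist": Q=X[k]
    Q=np.vstack(B)
    r=least_squares(lambda c:np.hypot(Q[:,0]-c[0],Q[:,1]-c[1])-.014,t[:2],loss="soft_l1",f_scale=.001)
    print("boss centre",r.x.round(4),"angle",np.degrees(np.arctan2(*r.x)).round(1),"r",np.hypot(*r.x).round(4),"tcp",t.round(4),"ang",np.degrees(np.arctan2(t[0],t[1])).round(1))
E
python3 - <<'E'
from h import *
look()
E
```

```text
wrist boss 25 [-0.0045  0.0333 -0.0141]
scene boss 16 [-0.0105  0.0541 -0.0125]
top boss 0 
boss centre [-0.0127  0.0443] angle -16.0 r 0.0461 tcp [-0.0246  0.0414 -0.0397] ang -30.7
```

```bash
python3 - <<'E'
from h import *
P=lambda a:47.5/25*np.array([np.sin(np.radians(a)),np.cos(np.radians(a))])
for k in range(4):
    A=-16+28*k; print(k,round(A,1),[(P(A+5.6*j)-P(A)).round(2).tolist() for j in range(1,6)])
E
```

```text
0 -16 [[0.18, 0.04], [0.36, 0.07], [0.55, 0.07], [0.74, 0.06], [0.92, 0.03]]
1 12 [[0.18, -0.05], [0.35, -0.11], [0.52, -0.19], [0.68, -0.29], [0.83, -0.4]]
2 40 [[0.14, -0.13], [0.26, -0.26], [0.37, -0.42], [0.46, -0.58], [0.54, -0.74]]
3 68 [[0.06, -0.18], [0.1, -0.36], [0.13, -0.54], [0.14, -0.73], [0.13, -0.91]]
```

Call:
{"api": "jog_arm", "payload": {
  "targets": [
    [[0.18,0.04,0],[0,0,0],0],
    [[0.36,0.07,0],[0,0,0],0],
    [[0.55,0.07,0],[0,0,0],0],
    [[0.74,0.06,0],[0,0,0],0],
    [[0.92,0.03,0],[0,0,0],0]
  ]
}}

```text
time: 23.78
tool_pos: [0.5988, -0.2174, 0.1306]
tool_rot: [-0.162, 0.75, 0.626, -0.137]
contact_force: [10.2, -6.0, -4.6]
gripper_width: 0.235
grasp_force: 59.5
```

```bash
python3 - <<'E'
from h import *
s=state(); feel(s["tool_pos"],s["tool_rot"],s["contact_force"]); look()
E
```

```text
a -8.1 rad 0.0426 ax -0.0397  Ft 2.37 Fr -12.47 Fz -0.39
wrist boss 41 [ 0.0016  0.0039 -0.0109]
scene boss 20 [-0.0014  0.0524 -0.0111]
top boss 0 
boss centre [0.0009 0.0193] angle 2.6 r 0.0193 tcp [-0.0059  0.0418 -0.0401] ang -8.0
```

Call:
{"api": "jog_arm", "payload": {
  "targets": [
    [[0,0.08,0],[0,0,0],0],
    [[0,0.16,0],[0,0,0],0],
    [[0,0.16,0],[0,0,0],0]
  ]
}}

```text
time: 24.3
tool_pos: [0.6003, -0.2166, 0.1296]
tool_rot: [-0.166, 0.75, 0.626, -0.138]
contact_force: [5.6, -1.8, -0.4]
gripper_width: 0.239
grasp_force: 59.5
```

```bash
sed -i 's/near=np.hypot(X\[...,0\]-t\[0\],X\[...,1\]-t\[1\])<.04/near=(np.hypot(X[...,0]-t[0],X[...,1]-t[1])<.04)\&(np.hypot(X[...,0],X[...,1])>.03)/' h.py; python3 - <<'E'
from h import *
s=state(); feel(s["tool_pos"],s["tool_rot"],s["contact_force"]); print(q2R(s["tool_rot"]).T@s["ft_torque"]); go(s["tool_pos"],RT); look()
p,d=grab_frame("wrist"); q,e=grab_frame("scene")
A=cv2.resize(p[90:300,200:440],(429,375)); B=cv2.resize(q[185:265,200:275],(352,375),interpolation=cv2.INTER_CUBIC); save("m6",np.hstack([A,B]))
E
```

```text
a -6.3 rad 0.0438 ax -0.0397  Ft 0.13 Fr -5.51 Fz -2.06
[-1.3659194  -0.37749578  0.04687021]
shift [0.0, 0.0, 0.0] rot [0.01, 0.0, 0.0]
wrist boss 22 [ 0.0069  0.0349 -0.0125]
scene boss 10 [ 0.0083  0.0559 -0.0113]
top boss 0 
boss centre [-0.0004  0.0463] angle -0.5 r 0.0463 tcp [-0.0048  0.0435 -0.0398] ang -6.3
```

View pics/m6.png

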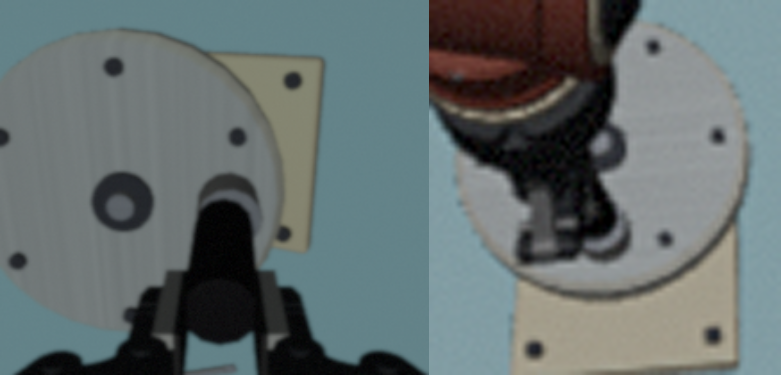

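The crop shows the handle still in the boss and nearly in line, with the boss about 2 mm to the right (tool +y). Shift out and crank on in the easy direction.

```bash
python3 - <<'E'
from h import *
P=lambda a:47.5/25*np.array([np.sin(np.radians(a)),np.cos(np.radians(a))])
for k in range(5):
    A=-2+20*k; print(k,round(A,1),[(P(A+5*j)-P(A)).round(2).tolist() for j in range(1,5)])
E
```

```text
0 -2 [[0.17, -0.0], [0.33, -0.02], [0.49, -0.05], [0.65, -0.09]]
1 18 [[0.16, -0.06], [0.3, -0.13], [0.45, -0.21], [0.58, -0.31]]
2 38 [[0.13, -0.11], [0.24, -0.23], [0.35, -0.35], [0.44, -0.49]]
3 58 [[0.08, -0.14], [0.15, -0.3], [0.21, -0.45], [0.25, -0.61]]
4 78 [[0.03, -0.16], [0.04, -0.33], [0.04, -0.49], [0.02, -0.66]]
```

Call:
{"api": "jog_arm", "payload": {
  "targets": [
    [[0,0.1,0],[0,0,0],0],
    [[0.17,0.1,0],[0,0,0],0],
    [[0.33,0.08,0],[0,0,0],0],
    [[0.49,0.05,0],[0,0,0],0],
    [[0.65,0.01,0],[0,0,0],0]
  ]
}}

```text
time: 25.18
tool_pos: [0.6017, -0.1994, 0.1301]
tool_rot: [-0.168, 0.749, 0.625, -0.139]
contact_force: [1.8, -1.8, 0.9]
gripper_width: 0.238
grasp_force: 59.5
```

Call:
{"api": "jog_arm", "payload": {
  "targets": [
    [[0.16,-0.06,0],[0,0,0],0],
    [[0.3,-0.13,0],[0,0,0],0],
    [[0.45,-0.21,0],[0,0,0],0],
    [[0.58,-0.31,0],[0,0,0],0]
  ]
}}

```text
time: 25.68
tool_pos: [0.5973, -0.1841, 0.1334]
tool_rot: [-0.168, 0.749, 0.625, -0.139]
contact_force: [2.4, -1.8, -0.4]
gripper_width: 0.236
grasp_force: 59.5
```

```bash
python3 - <<'E'
from h import *
s=state(); feel(s["tool_pos"],s["tool_rot"],s["contact_force"]); print(q2R(s["tool_rot"]).T@s["ft_torque"]); look()
E
```

```text
a 38.3 rad 0.0430 ax -0.0395  Ft 2.69 Fr -1.20 Fz -0.81
[-0.55348848 -0.24593893 -0.0553664 ]
wrist boss 21 [ 0.0366  0.0237 -0.0157]
scene boss 8 [ 0.0303  0.0501 -0.0089]
top boss 0 
boss centre [0.03   0.0356] angle 40.1 r 0.0466 tcp [ 0.0266  0.0339 -0.0394] ang 38.2
```

Call:
{"api": "jog_arm", "payload": {
  "targets": [
    [[0.13,-0.11,0],[0,0,0],0],
    [[0.24,-0.23,0],[0,0,0],0],
    [[0.35,-0.35,0],[0,0,0],0],
    [[0.44,-0.49,0],[0,0,0],0]
  ]
}}

```text
time: 26.32
tool_pos: [0.5883, -0.1715, 0.1386]
tool_rot: [-0.168, 0.749, 0.625, -0.139]
contact_force: [1.8, -2.4, 1.0]
gripper_width: 0.235
grasp_force: 59.5
```

Call:
{"api": "jog_arm", "payload": {
  "targets": [
    [[0.08,-0.14,0],[0,0,0],0],
    [[0.15,-0.3,0],[0,0,0],0],
    [[0.21,-0.45,0],[0,0,0],0],
    [[0.25,-0.61,0],[0,0,0],0]
  ]
}}

```text
time: 26.82
tool_pos: [0.5758, -0.163, 0.1451]
tool_rot: [-0.168, 0.749, 0.625, -0.139]
contact_force: [2.6, -2.6, -0.3]
gripper_width: 0.232
grasp_force: 59.4
```

Call:
{"api": "jog_arm", "payload": {
  "targets": [
    [[0.03,-0.16,0],[0,0,0],0],
    [[0.04,-0.33,0],[0,0,0],0],
    [[0.04,-0.49,0],[0,0,0],0],
    [[0.02,-0.66,0],[0,0,0],0]
  ]
}}

```text
time: 27.32
tool_pos: [0.5613, -0.1598, 0.1521]
tool_rot: [-0.168, 0.749, 0.625, -0.139]
contact_force: [3.4, -2.7, -2.5]
gripper_width: 0.237
grasp_force: 59.3
```

```bash
python3 - <<'E'
from h import *
s=state(); feel(s["tool_pos"],s["tool_rot"],s["contact_force"]); print(q2R(s["tool_rot"]).T@s["ft_torque"]); look()
P=lambda a:47.5/25*np.array([np.sin(np.radians(a)),np.cos(np.radians(a))])
for k in range(3):
    A=100+20*k; print(k,round(A,1),[(P(A+5*j)-P(A)).round(2).tolist() for j in range(1,5)])
E
```

```text
a 102.9 rad 0.0452 ax -0.0395  Ft 3.98 Fr 3.05 Fz 0.63
[-1.19105098 -0.47496356 -0.05888871]
wrist boss 24 [ 0.054  -0.0191 -0.0131]
scene boss 7 [ 0.0413  0.0071 -0.0111]
top boss 0 
boss centre [ 0.0472 -0.0074] angle 98.9 r 0.0478 tcp [ 0.0441 -0.01   -0.0395] ang 102.8
0 100 [[-0.04, -0.16], [-0.09, -0.32], [-0.15, -0.47], [-0.23, -0.62]]
1 120 [[-0.09, -0.14], [-0.19, -0.27], [-0.3, -0.39], [-0.42, -0.51]]
2 140 [[-0.13, -0.1], [-0.27, -0.19], [-0.42, -0.27], [-0.57, -0.33]]
```

Call:
{"api": "jog_arm", "payload": {
  "targets": [
    [[-0.06,-0.16,0],[0,0,0],0],
    [[-0.13,-0.32,0],[0,0,0],0],
    [[-0.2,-0.47,0],[0,0,0],0],
    [[-0.28,-0.62,0],[0,0,0],0]
  ]
}}

```text
time: 27.98
tool_pos: [0.5464, -0.1642, 0.1587]
tool_rot: [-0.168, 0.749, 0.625, -0.139]
contact_force: [5.8, -2.4, -1.7]
gripper_width: 0.233
grasp_force: 59.4
```

Call:
{"api": "jog_arm", "payload": {
  "targets": [
    [[-0.09,-0.14,0],[0,0,0],0],
    [[-0.19,-0.27,0],[0,0,0],0],
    [[-0.3,-0.39,0],[0,0,0],0],
    [[-0.42,-0.51,0],[0,0,0],0]
  ]
}}

```text
time: 28.48
tool_pos: [0.5337, -0.1723, 0.1642]
tool_rot: [-0.168, 0.749, 0.625, -0.138]
contact_force: [6.3, -0.1, -2.0]
gripper_width: 0.232
grasp_force: 59.5
```

```bash
python3 - <<'E'
from h import *
q=[-.168,.749,.625,-.139]
for p,f in (([.6017,-.1994,.1301],[1.8,-1.8,.9]),([.5973,-.1841,.1334],[2.4,-1.8,-.4]),([.5883,-.1715,.1386],[1.8,-2.4,1]),([.5758,-.163,.1451],[2.6,-2.6,-.3]),([.5613,-.1598,.1521],[3.4,-2.7,-2.5])): feel(p,q,f)
s=state(); feel(s["tool_pos"],s["tool_rot"],s["contact_force"]); print(q2R(s["tool_rot"]).T@s["ft_torque"]); look()
E
```

```text
a 16.6 rad 0.0434 ax -0.0396  Ft 1.82 Fr -1.03 Fz -1.71
a 38.2 rad 0.0431 ax -0.0395  Ft 2.66 Fr -1.21 Fz -0.78
a 60.1 rad 0.0432 ax -0.0395  Ft 2.37 Fr 0.98 Fz -1.85
a 81.8 rad 0.0440 ax -0.0395  Ft 3.13 Fr 1.66 Fz -1.02
a 102.9 rad 0.0453 ax -0.0395  Ft 3.95 Fr 3.01 Fz 0.63
a 144.4 rad 0.0464 ax -0.0399  Ft 4.61 Fr 4.62 Fz -0.79
[-1.74494371  0.13236483  0.02680314]
wrist boss 29 [ 0.0419 -0.0452 -0.0133]
scene boss 11 [ 0.0306 -0.0222 -0.0127]
top boss 0 
boss centre [ 0.0341 -0.0348] angle 135.6 r 0.0487 tcp [ 0.0269 -0.0377 -0.04  ] ang 144.5
```

```bash
python3 - <<'E'
from h import *
feel([.5464,-.1642,.1587],[-.168,.749,.625,-.139],[5.8,-2.4,-1.7])
P=lambda a:47.5/25*np.array([np.sin(np.radians(a)),np.cos(np.radians(a))])
for k in range(4):
    A=138-15*k; print(k,round(A,1),[(P(A-5*j)-P(A)).round(2).tolist() for j in range(1,4)])
E
```

```text
a 124.5 rad 0.0450 ax -0.0396  Ft 4.43 Fr 4.64 Fz -1.08
0 138 [[0.12, 0.12], [0.23, 0.24], [0.32, 0.38]]
1 123 [[0.08, 0.14], [0.16, 0.29], [0.21, 0.45]]
2 108 [[0.04, 0.16], [0.07, 0.32], [0.09, 0.49]]
3 93 [[0.0, 0.17], [-0.01, 0.33], [-0.04, 0.49]]
```

Call:
{"api": "jog_arm", "payload": {
  "targets": [
    [[0.12,0.14,0],[0,0,0],0],
    [[0.2,0.28,0],[0,0,0],0],
    [[0.28,0.42,0],[0,0,0],0]
  ]
}}

```text
time: 29.0
tool_pos: [0.5429, -0.1669, 0.1599]
tool_rot: [-0.169, 0.749, 0.625, -0.14]
contact_force: [-1.5, -0.3, 2.9]
gripper_width: 0.235
grasp_force: 59.5
```

Call:
{"api": "jog_arm", "payload": {
  "targets": [
    [[0.08,0.14,0],[0,0,0],0],
    [[0.16,0.29,0],[0,0,0],0],
    [[0.21,0.45,0],[0,0,0],0]
  ]
}}

```text
time: 29.38
tool_pos: [0.5547, -0.1638, 0.1548]
tool_rot: [-0.169, 0.749, 0.625, -0.139]
contact_force: [-3.3, -0.6, 3.2]
gripper_width: 0.233
grasp_force: 59.5
```

Call:
{"api": "jog_arm", "payload": {
  "targets": [
    [[0.04,0.16,0],[0,0,0],0],
    [[0.07,0.32,0],[0,0,0],0],
    [[0.09,0.49,0],[0,0,0],0]
  ]
}}

```text
time: 29.75
tool_pos: [0.5662, -0.1636, 0.1496]
tool_rot: [-0.168, 0.749, 0.625, -0.139]
contact_force: [-3.1, 0.2, 2.5]
gripper_width: 0.234
grasp_force: 59.6
```

```bash
python3 - <<'E'
from h import *
s=state(); feel(s["tool_pos"],s["tool_rot"],s["contact_force"]); print(q2R(s["tool_rot"]).T@s["ft_torque"]); look()
E
```

```text
a 95.8 rad 0.0415 ax -0.0395  Ft -3.87 Fr 0.01 Fz -0.94
[ 0.75126049 -0.03282277  0.05311537]
wrist boss 20 [ 0.0557 -0.0176 -0.0123]
scene boss 10 [ 0.0515  0.009  -0.0094]
top boss 0 
boss centre [ 0.0474 -0.0064] angle 97.7 r 0.0478 tcp [ 0.0412 -0.004  -0.0396] ang 95.6
```

Call:
{"api": "jog_arm", "payload": {
  "targets": [
    [[0.06,0,0],[0,0,0],0],
    [[0.12,0,0.02],[0,0,0],0],
    [[0.16,-0.03,0.05],[0,0,0],0],
    [[0.16,-0.06,0.1],[0,0,0],0],
    [[0.16,-0.06,0.12],[0,0,0],0],
    [[0.16,-0.06,0.12],[0,0,0],0]
  ]
}}

```text
time: 30.65
tool_pos: [0.5663, -0.1602, 0.1494]
tool_rot: [-0.165, 0.75, 0.626, -0.137]
contact_force: [5.0, -2.6, 5.7]
gripper_width: 0.235
grasp_force: 60.1
```

```bash
cat >> h.py <<'E'
def fitgrip():
    s=state(); p,d=grab_frame("wrist"); C=cloud(cam("wrist",s),d); T=q2R(s["tool_rot"]); X=(C-s["tool_pos"])@T
    m=(d>0)&(p.max(-1)<60)&(abs(X[...,1])<.0115)&(abs(X[...,0])<.03)&(X[...,2]>-.07)&(X[...,2]<.02); Q=X[m]
    def res(q):
        dd=np.array([q[2],q[3],-1]);dd/=np.linalg.norm(dd);w=Q-np.array([q[0],q[1],-.02]);t=w@dd
        return np.maximum(np.linalg.norm(w-np.outer(t,dd),axis=1)-.012,t-q[4])
    r=least_squares(res,[0,0,0,0,.03],loss="soft_l1",f_scale=.001);q=r.x
    dd=np.array([q[2],q[3],-1]);dd/=np.linalg.norm(dd); top=s["tool_pos"]+T@(np.array([q[0],q[1],-.02])+dd*q[4]); u=T@dd
    to=lambda x:((x-C0)@RT).round(4)
    print(m.sum(),"rms",np.sqrt(np.mean(r.fun**2)).round(4),"axis in RT",(u@RT).round(3),"tilt rad",np.arccos(u@n).round(3),"top",to(top),"shoulder",to(top-.062*u),"foot",to(top-.084*u))
E
python3 - <<'E'
from h import *
s=state(); feel(s["tool_pos"],s["tool_rot"],s["contact_force"]); print(q2R(s["tool_rot"]).T@s["ft_torque"]); fitgrip(); look()
feel([.5429,-.1669,.1599],[-.169,.749,.625,-.14],[-1.5,-.3,2.9]);feel([.5547,-.1638,.1548],[-.169,.749,.625,-.139],[-3.3,-.6,3.2])
E
```

```text
a 95.4 rad 0.0448 ax -0.0392  Ft 2.37 Fr 1.91 Fz -7.45
[-0.68537945 -0.48617416 -0.03647301]
3116 rms 0.0041 axis in RT [-0.037 -0.01  -0.999] tilt rad 0.039 top [ 0.0454 -0.0051 -0.0894] shoulder [ 0.0477 -0.0044 -0.0274] foot [ 0.0485 -0.0042 -0.0054]
wrist boss 25 [ 0.0553 -0.0173 -0.0128]
scene boss 11 [ 0.0513  0.0082 -0.0099]
top boss 0 
boss centre [ 0.0473 -0.0058] angle 97.0 r 0.0477 tcp [ 0.0447 -0.0043 -0.0392] ang 95.6
a 130.4 rad 0.0444 ax -0.0393  Ft -2.29 Fr -1.21 Fz -2.01
a 113.0 rad 0.0424 ax -0.0394  Ft -4.33 Fr -0.56 Fz -1.56
```

Call:
{"api": "jog_arm", "payload": {
  "targets": [
    [[0,0,0],[0,0,0],0],
    [[0,0,0],[0,0,0],0],
    [[0,0,0],[0,0,0],0]
  ]
}}

```text
time: 31.22
tool_pos: [0.5663, -0.1602, 0.1494]
tool_rot: [-0.165, 0.75, 0.626, -0.137]
contact_force: [4.8, -2.9, 5.0]
gripper_width: 0.239
grasp_force: 60.1
```

```bash
python3 -c "
from h import *
s=state();print(s['joint_vel'].round(4),s['grasp_force']);print(job_done())"
```

```text
[ 0.0007  0.0009  0.     -0.001  -0.0009 -0.001 ] 60.13661563396454
the job is handed in; nothing more can be done
None
```

I handed the job in at about 31 s with the arm still, the crank handle about 19 mm into the boss and gripped at 60 N, and the heavy side at the bottom to within about 15° by feel (limit 25°); the grip came off once mid-crank and I regrasped, and no verdict came back.

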